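# Pack the test bars and cases into the caddy

## Robot

A 6-joint arm with a two-finger parallel gripper is mounted at the origin on the work surface. World frame = base frame: x ahead of the robot, y to its left, z up, the work surface at z = 0. Lengths are in m, angles in rad, forces in N, time in s.
With the tool pointing down it reaches from about 0.35 to 0.975 m from the base axis. Payload 17.4 kg.
Tool frame: the origin (TCP) lies midway between the tips of the shut fingers; the grasp point (between the pads) lies 19 mm behind it; y points along the fingers, x is the direction in which the jaws open and shut, and the axes are right-handed (so a half turn about y gives the same grasp; the last joint's range is limited). The gripper opens to 85 mm and grips with 20 to 120 N. Pads are 22 mm wide; open, the fingers measure 114 mm over their backs; the gripper's body (76 mm by 85 mm) begins 54 mm behind the grasp point. The pads swing forward as they close: fully open they stand 13 mm farther back than shut.
Start: joints at [-0.038, 0.116, 1.442, -0, 1.584, -0.038], TCP at [0.675, -0, 0.231] pointing down, gripper open.
Joint ranges: [-2.83, 2.83], [-0.83, 2.19], [0.07, 2.5], [-1.14, 4.28], [0.01, 3], [-2.97, 2.97]. Speed limits (rad/s): [1.89, 1.89, 2.22, 3.14, 3.14, 3.14].

## Interface

Orientations are given as [roll, pitch, yaw] about the fixed x, y, z axes, in that order (R = Rz(yaw) Ry(pitch) Rx(roll)).
In Python, from station import arm, eyes gives the robot as it stands.
- The arm moves only by the shell command python3 -m handwheel 'ROWS' [FORCE]. ROWS is JSON, a list of rows, each an object of numbers: "jaw": the closure, from 0 (fully open) to 1 (shut); "x", "y", "z": the shift along the tool's x, y, z in mm; "rx", "ry", "rz": the turn, a rotation vector about the tool's x, y, z in degrees. In form: [{"jaw": .., "x": .., "y": .., "z": .., "rx": .., "ry": .., "rz": ..}, ...]. A call has 1 to 12 rows; each row shifts and turns the pose as measured when the row begins, along the tool's axes as they then stand; what a row does not reach is not made up. A row lasts 1/10 s, in which the tool goes at most 50 mm and 8.59 degrees, less where a joint would pass 70% of its speed; a pose out of reach is approached as far as the arm can. A call with a gripper value outside its range is refused whole. The fingers move at their own pace and stop on an object; FORCE is the grip in N (left out, the last holds). Time passes only in rows, so rows that do not move let the fingers close. It gives the time, the measured TCP pose, the force and the opening at its end, in the units of the state.
- arm.read_state(): the state, without advancing time (a new reading comes with each control period).
- eyes.snapshot(name): name is "scene" or "side" or "wrist"; returns (picture, depth): 400x640x3 uint8, blue, green, red; 400x640 float32, m along the optical axis (not along the pixel's ray), 0 where there is no reading.
- eyes.calibration(name): a dict with "K" (3x3 intrinsics, pixels), "T" (4x4, takes a point from camera to world coordinates). Camera axes: x right, y up, looking along -z (the intrinsics and any distortion apply to the point x, -y, -z); pixel columns grow to the right and rows downward; lengths in m; the calibration is good to about 2 mm. A picture is of the moment at which its call begins: read the wrist's pose just before it. calibration takes no time and is no camera call; for the wrist camera it gives the pose at the moment of the call.
- arm.close_job(): hands the job in, once; it reports no verdict.
The state is a dict: "clock": time; "joints": joint angles; "joint_vel": joint speeds; "joint_torque": joint torques, N m; "tool_pos": TCP position; "orientation": TCP orientation; "wrist_force": force on the tool from outside, world axes, zero at the start; "ft_torque": the same for the moment, N m; "gripper_width": finger opening in m.
Only numpy, scipy, OpenCV 4.12 (cv2) and the standard library are available. Lean on these libraries where they do the work, as an engineer would, in place of code of your own. Each camera call takes 0.05 s, during which the arm holds its last target. There are 200 camera calls.

## Task

Pack the measuring kit into the wooden caddy: take every test bar off its V-blocks and press it steadily down between the spring clips of a free place until it snaps fully home (do not drop it in), and stack the four wooden cases on the caddy's lug pad, the long flat one lowest, each locked flush over the lugs below it. Leave the other equipment on the table where it is.

Things in the scene. Friction and masses are not known exactly. Their poses are not given: they have to be found in the camera images.
- caddy: Fixed light wooden board 330 x 186 x 12 mm. Origin on its underside; own x along its length (board from x -175 to +155 mm), y across, z up. Three clip places side by side at x -140, -74 and -8 mm, each for one bar lying along y, in two V seats (18 mm long, at y -50 and +50 mm, 82 mm free between them for fingers); lug pad at x +105 mm.
- seat1 (a point): Where a bar's centre lies when home in clip place 1, 45 mm above the table; axes as the caddy's (bar along y). At y -75 and +75 mm stands a pair of upright sprung steel clips with round noses 24 mm wide, tops 65 mm above the table, 143 mm apart. Push the bar straight down: its ends wedge each nose 4 mm outward (about 10 to 15 N in all, bar weight included), and they snap back over the upper chamfers as it seats.
- seat2 (a point): Where a bar's centre lies when home in clip place 2, 45 mm above the table; axes as the caddy's (bar along y). Clips as at seat 1. They give outward only and spring back. A bar resting on the noses, not snapped in, lies about 30 mm higher.
- seat3 (a point): Where a bar's centre lies when home in clip place 3, 45 mm above the table; axes as the caddy's (bar along y). Clips as at seat 1. The nearest place to the lug pad: 113 mm from its centre.
- pad (a point): Centre of the lug pad, on the board's top face, 12 mm above the table; axes as the caddy's. Two wooden lugs like those on the case lids stand 40 mm either side of it along the caddy's y, so cases are stacked here with their length along the caddy's y, either way round.
- bar1_c (a point): Centre of a round bright metal test bar, 150 mm long, 34 mm diameter, its x axis along its length (it may be rolled to any angle about it), about 0.36 kg. Each end has a steep chamfer that narrows from 34 to 10 mm diameter over the last 5 mm. It starts lying on a pair of dark V-blocks, its centre 45 mm above the table. Two or three bars are there at a start.
- bar2_c (a point): Centre of a round bright metal test bar, 150 mm long, 34 mm diameter, its x axis along its length (it may be rolled to any angle about it), about 0.36 kg. Each end has a steep chamfer that narrows from 34 to 10 mm diameter over the last 5 mm. It starts lying on a pair of dark V-blocks, its centre 45 mm above the table. Two or three bars are there at a start.
- bar3_c (a point): Centre of a round bright metal test bar, 150 mm long, 34 mm diameter, its x axis along its length (it may be rolled to any angle about it), about 0.36 kg. Each end has a steep chamfer that narrows from 34 to 10 mm diameter over the last 5 mm. It starts lying on a pair of dark V-blocks, its centre 45 mm above the table. Two or three bars are there at a start.
- vees1: Fixed pair of dark steel V-blocks on a ground plate 140 x 64 x 6 mm; origin on the underside at the centre, x along the groove. Each block is 30 mm long, 64 mm wide and 43 mm high; 74 mm free between the two for fingers to take a bar at its middle. A pair may be empty.
- vees2: Fixed pair of dark steel V-blocks on a ground plate 140 x 64 x 6 mm; origin on the underside at the centre, x along the groove. Each block is 30 mm long, 64 mm wide and 43 mm high; 74 mm free between the two for fingers to take a bar at its middle. A pair may be empty.
- vees3: Fixed pair of dark steel V-blocks on a ground plate 140 x 64 x 6 mm; origin on the underside at the centre, x along the groove. Each block is 30 mm long, 64 mm wide and 43 mm high; 74 mm free between the two for fingers to take a bar at its middle. A pair may be empty.
- flat_c (a point): Centre, 18 mm above its underside, of the long flat lidded wooden case, 160 (own x) x 66 (y) x 36 mm (z, up), 0.45 kg; it goes lowest on the pad. Lid lugs and base recesses just as on the other cases (40 mm either side of centre along x), so it locks on the pad and the others lock on it, 36 mm above its underside. Starts upright on the table.
- case1_c (a point): Centre, 25 mm above its underside, of a lidded wooden case 130 (own x) x 60 (y) x 50 mm (z, up), 0.35 kg. Two lid lugs 40 mm either side of centre along x, 20 x 32 mm, 8 mm high (not in the 50), top 3 mm stepped in; base recesses 24 x 36 mm, 10 mm deep, at the same places: locked, it sits flush, 50 mm above the one below, 2 mm play. Lid stays shut. Starts upright on the table.
- case2_c (a point): Centre, 25 mm above its underside, of a lidded wooden case 130 (own x) x 60 (y) x 50 mm (z, up), 0.35 kg. Two lid lugs 40 mm either side of centre along x, 20 x 32 mm, 8 mm high (not in the 50), top 3 mm stepped in; base recesses 24 x 36 mm, 10 mm deep, at the same places: locked, it sits flush, 50 mm above the one below, 2 mm play. Lid stays shut. Starts upright on the table.
- case3_c (a point): Starts locked on top of case2. Centre, 25 mm above its underside, of a lidded wooden case 130 (own x) x 60 (y) x 50 mm (z, up), 0.35 kg. Two lid lugs 40 mm either side of centre along x, 20 x 32 mm, 8 mm high (not in the 50), top 3 mm stepped in; base recesses 24 x 36 mm, 10 mm deep, at the same places: locked, it sits flush, 50 mm above the one below, 2 mm play. Lid stays shut. 
- mini_vee: Bystander: loose small dark V-block 60 x 45 x 45 mm; origin at its underside.
- oiler: Bystander: loose white oil jar with black cap, 44 mm diameter, 85 mm high; origin at its underside.
- stub: Bystander: loose steel block 50 x 30 x 25 mm; origin at its underside.
Mind the look-alikes: they are no part of the job. What is shaped like the part that bears bar3_c but orange or turquoise is not meant.

How it is judged:
At the end, for the whole second after the job is handed in: Every bar present lies within 5 mm of a seat, along the caddy's y to 0.06 rad; the four cases form one stack on the pad: centres within 15 mm of the pad's in plan; the flat one 30 mm, the others 73, 123 or 173 mm (to 3 mm) above the table, level to 0.05 rad, along y to 0.25 rad; all at rest ((distance between bar1_c and seat1 below 0.005 m or distance between bar1_c and seat2 below 0.005 m or distance between bar1_c and seat3 below 0.005 m) and angle between the x axis of each of bar1_c, bar2_c, bar3_c and the y axis of caddy, either way round below 0.06 rad and linear speed of each of bar1, bar2, bar3, flat, case1, case2, case3 below 0.02 m/s and (distance between bar2_c and seat1 below 0.005 m or distance between bar2_c and seat2 below 0.005 m or distance between bar2_c and seat3 below 0.005 m) and (distance between bar3_c and seat1 below 0.005 m or distance between bar3_c and seat2 below 0.005 m or distance between bar3_c and seat3 below 0.005 m) and horizontal distance between each of flat_c, case1_c, case2_c, case3_c and pad below 0.015 m and angle between the x axis of each of flat_c, case1_c, case2_c, case3_c and the y axis of caddy, either way round below 0.25 rad and angle between each of flat_c, case1_c, case2_c, case3_c's own z axis and vertical below 0.05 rad and height (world z) of flat_c between 0.027 and 0.033 m and (height (world z) of case1_c between 0.07 and 0.076 m or height (world z) of case1_c between 0.12 and 0.126 m or height (world z) of case1_c between 0.17 and 0.176 m) and (height (world z) of case2_c between 0.07 and 0.076 m or height (world z) of case2_c between 0.12 and 0.126 m or height (world z) of case2_c between 0.17 and 0.176 m) and (height (world z) of case3_c between 0.07 and 0.076 m or height (world z) of case3_c between 0.12 and 0.126 m or height (world z) of case3_c between 0.17 and 0.176 m)); the robot touches nothing.
It fails at once if a test bar is dropped or slammed into its seat (faster than 0.4 m/s within 20 mm of its seated height) ((distance between bar1_c and seat1 below 0.02 m and linear speed of bar1 above 0.4 m/s) or (distance between bar1_c and seat2 below 0.02 m and linear speed of bar1 above 0.4 m/s) or (distance between bar1_c and seat3 below 0.02 m and linear speed of bar1 above 0.4 m/s) or (distance between bar2_c and seat1 below 0.02 m and linear speed of bar2 above 0.4 m/s) or (distance between bar2_c and seat2 below 0.02 m and linear speed of bar2 above 0.4 m/s) or (distance between bar2_c and seat3 below 0.02 m and linear speed of bar2 above 0.4 m/s) or (distance between bar3_c and seat1 below 0.02 m and linear speed of bar3 above 0.4 m/s) or (distance between bar3_c and seat2 below 0.02 m and linear speed of bar3 above 0.4 m/s) or (distance between bar3_c and seat3 below 0.02 m and linear speed of bar3 above 0.4 m/s)).
It fails at once if the small V-block, the oil jar or the steel stub is pushed more than 40 mm from its place (distance of any of mini_vee, oiler, stub from where it was at the start of the episode above 0.04 m).
Of bar1, bar2, bar3 only 2 to 3 are there at a start; the rules pass over those that are not, and their reading is None.
At some moment in a run one of flat may be knocked a few centimetres aside while the robot is not near it.
It also fails if it takes over 210 s, if anything falls off the work surface, if the arm or the gripper's body presses on something with over 40 N, if the wrist force passes 120 N, or if a joint passes its speed limit or range.

## Working session

There is one attempt and no reset: what is moved stays moved. The work goes in short steps, Python scripts to look and compute and a shell command to move; the robot and the scene stay as the last step left them, time stands still between calls to the robot, and variables do not carry over. Pictures are saved under pics/ and viewed, about 12 in all and at most 16, crops included, and the job is handed in when it is done.

```bash
ls; mkdir -p pics; python3 - <<'E'
from station import arm, eyes
import cv2,numpy as np
print(arm.read_state())
for n in("scene","side","wrist"):
    p,d=eyes.snapshot(n); cv2.imwrite(f"pics/{n}0.png",p); np.savez(f"pics/{n}0.npz",p=p,d=d,**eyes.calibration(n)); c=eyes.calibration(n); print(n,c,(d>0).mean())
E
```

```text
pics
{'clock': 0.0, 'joints': array([-3.78073853e-02,  1.16473545e-01,  1.44228399e+00,  7.35469661e-06,
        1.58403144e+00, -3.77614484e-02]), 'joint_vel': array([ 0.00028874, -0.000242  , -0.00050315,  0.00014325, -0.00243843,
       -0.00109736]), 'joint_torque': array([-3.01628024e-03, -7.32023120e+01, -6.32483125e+01, -3.67824050e-04,
        6.55109907e-03, -4.52531231e-05]), 'tool_pos': array([ 6.74792388e-01, -3.93071997e-06,  2.30558947e-01]), 'orientation': array([-1.57074381e+00,  1.19518756e-03, -4.58125577e-05]), 'wrist_force': array([0.44187738, 0.58996863, 0.27680509]), 'ft_torque': array([-0.00090024,  0.03426728,  0.04540091]), 'gripper_width': 0.08545876676492226}
scene {'K': array([[365.81154379,   0.        , 322.05530652],
       [  0.        , 365.81154379, 203.70226387],
       [  0.        ,   0.        ,   1.        ]]), 'T': array([[ 0.22733008, -0.59790891,  0.76865205,  1.28745423],
       [ 0.97381089,  0.14254216, -0.17712732, -0.17841771],
       [-0.00365932,  0.7887881 ,  0.61465432,  0.71710121],
       [ 0.        ,  0.        ,  0.        ,  1.
[... 284 characters left out ...]
8453594,  0.79912051,  1.34312931],
       [-0.01285553,  0.80812858,  0.5888658 ,  1.07484528],
       [ 0.        ,  0.        ,  0.        ,  1.        ]])} 0.99355859375
wrist {'K': array([[280.30654857,   0.        , 319.70398796],
       [  0.        , 280.30654857, 201.36653311],
       [  0.        ,   0.        ,   1.        ]]), 'T': array([[ 9.99999450e-01, -4.14558542e-04,  9.63244802e-04,
         6.75314692e-01],
       [ 7.83414061e-05,  9.45509355e-01,  3.25594923e-01,
         8.39611748e-02],
       [-1.04573513e-03, -3.25594668e-01,  9.45508867e-01,
         3.73937767e-01],
       [ 0.00000000e+00,  0.00000000e+00,  0.00000000e+00,
         1.00000000e+00]])} 0.9959140625
```

View pics/scene0.png

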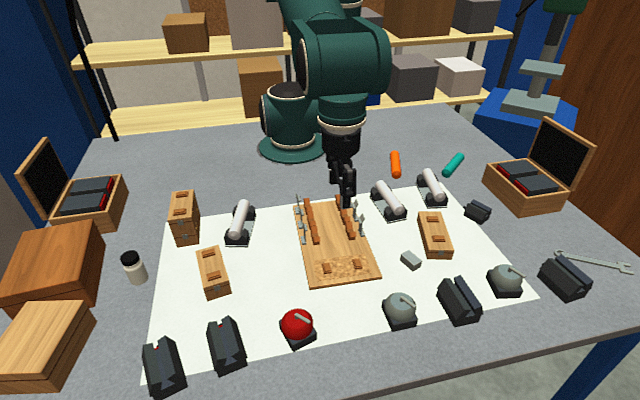

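View pics/side0.png

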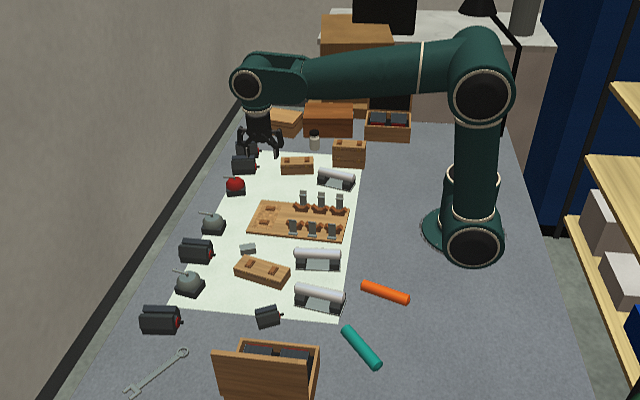

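```bash
cat > h.py <<'E'
from station import arm, eyes
import cv2, numpy as np
def cloud(n, snap=None):
    if snap is None:
        c=eyes.calibration(n); p,d=eyes.snapshot(n)
    else: c=snap; p,d=c["p"],c["d"]
    K,T=c["K"],c["T"]; v,u=np.mgrid[0:d.shape[0],0:d.shape[1]]
    P=np.stack([(u-K[0,2])/K[0,0]*d,-(v-K[1,2])/K[1,1]*d,-d],-1)
    W=P@T[:3,:3].T+T[:3,3]; W[d==0]=np.nan
    return p,W
def top(clouds,box,s=0.001,zmin=-.02,zmax=.4):
    x0,x1,y0,y1=box; H=int((x1-x0)/s); Wd=int((y1-y0)/s)
    z=np.full((H,Wd),-1.); im=np.zeros((H,Wd,3),np.uint8)
    for p,W in clouds:
        w=W.reshape(-1,3); c=p.reshape(-1,3)
        ok=np.isfinite(w).all(1); w=w[ok];c=c[ok]
        i=((x1-w[:,0])/s).astype(int); j=((y1-w[:,1])/s).astype(int)
        ok=(i>=0)&(i<H)&(j>=0)&(j<Wd)&(w[:,2]>zmin)&(w[:,2]<zmax); i,j,w,c=i[ok],j[ok],w[ok],c[ok]
        o=np.argsort(w[:,2]); i,j,w,c=i[o],j[o],w[o],c[o]
        up=w[:,2]>z[i,j]; z[i[up],j[up]]=w[up,2]; im[i[up],j[up]]=c[up]
    return im,z
E
python3 - <<'E'
from h import *
cl=[cloud(n,np.load(f"pics/{n}0.npz")) for n in("scene","side","wrist")]
for (p,W),n in zip(cl,("scene","side","wrist")):
    w=W.reshape(-1,3); m=(p.reshape(-1,3).min(1)>200)&(abs(w[:,2])<.02); print(n,m.sum(),np.percentile(w[m,2],[5,50,95]))
box=(.25,1.0,-.5,.5)
im,z=top(cl[:2],box,.002,zmax=.16)
im=cv2.resize(im,None,fx=1.6,fy=1.6,interpolation=cv2.INTER_NEAREST)
cv2.imwrite("pics/top0.png",im)
E
```

```text
scene 29600 [-0.00026713  0.00190467  0.00414714]
side 11547 [-0.00235248  0.00175103  0.00602811]
wrist 71320 [7.55134102e-05 1.33449253e-03 2.60887180e-03]
```

View pics/top0.png

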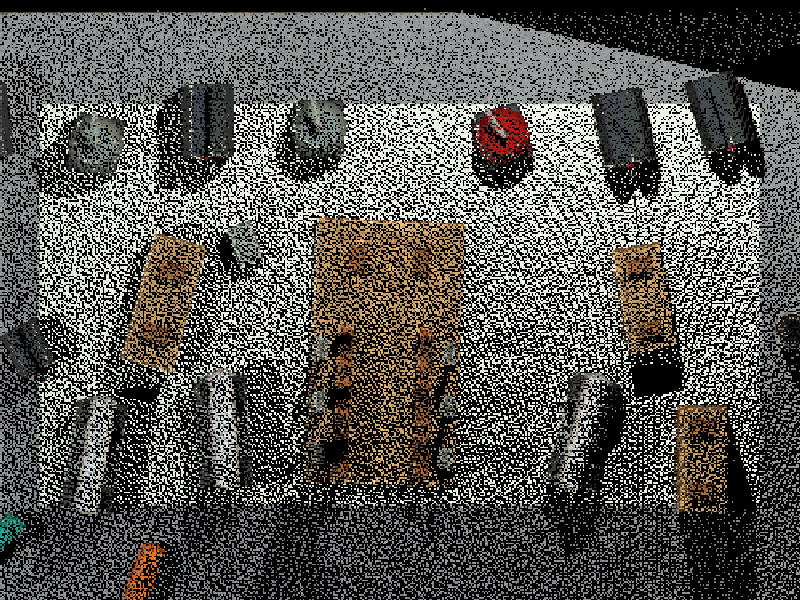

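```bash
cat >> h.py <<'E'
from scipy.optimize import least_squares
def allpts(cl):
    w=np.concatenate([W.reshape(-1,3) for p,W in cl]); c=np.concatenate([p.reshape(-1,3) for p,W in cl]).astype(int)
    ok=np.isfinite(w).all(1); return w[ok],c[ok]
def rect(w,s=.002):
    """largest blob of points seen from above -> minAreaRect: centre, (long, short), yaw of long axis deg"""
    o=w[:,:2].min(0)-.01; ij=((w[:,:2]-o)/s).astype(int); m=np.zeros(ij.max(0)+10,np.uint8); m[ij[:,0],ij[:,1]]=1
    m=cv2.morphologyEx(m,cv2.MORPH_CLOSE,np.ones((5,5))); m=cv2.morphologyEx(m,cv2.MORPH_OPEN,np.ones((5,5)))
    n,l,st,_=cv2.connectedComponentsWithStats(m); k=1+st[1:,4].argmax()
    w=w[l[ij[:,0],ij[:,1]]==k]
    (cx,cy),(a,b),t=cv2.minAreaRect((w[:,:2]*1000).astype(np.float32))
    if a<b: a,b,t=b,a,t+90
    return np.array([cx,cy]).round(1),(round(a,1),round(b,1)),round((t+90)%180-90,2),np.median(w[:,2]*1000).round(1),len(w)
def near(w,c,x,y,r): k=np.hypot(w[:,0]-x,w[:,1]-y)<r; return w[k],c[k]
def brown(c): return (c[:,2]-c[:,0]>30)
def bar(w,c,x,y,yaw0):
    w,c=near(w,c,x,y,.1); k=(w[:,2]>.047)&(w[:,2]<.07)&~brown(c)&(c.max(1)>90); w=w[k]
    f=lambda q:np.hypot(-np.sin(q[2])*(w[:,0]-q[0])+np.cos(q[2])*(w[:,1]-q[1]),w[:,2]-q[3])-.017
    r=least_squares(f,[x,y,yaw0,.045],loss="soft_l1",f_scale=.001); q=r.x
    a=np.array([np.cos(q[2]),np.sin(q[2])]); in_=abs(f(q))<.003
    t=(w[in_,:2]-q[:2])@a; e=np.percentile(t,[.3,99.7]); cc=q[:2]+a*e.mean()
    return (cc*1000).round(1),"len",((e[1]-e[0])*1000).round(1),"yaw",np.degrees(q[2]).round(2),"z",(q[3]*1000).round(1),in_.sum()
E
python3 - <<'E'
from h import *
cl=[cloud(n,np.load(f"pics/{n}0.npz")) for n in("scene","side","wrist")]
px=lambda u,v:(1.0-v/1.6*.002,.5-u/1.6*.002)
for nm,sel in(("all",cl),("scene",cl[:1]),("side",cl[1:2]),("wrist",cl[2:])):
  w,c=allpts(sel); print(nm)
  for n,(u,v),y0 in(("barA",(95,453),0),("barB",(222,430),0),("barC",(585,430),0)):
    try: print(n,bar(w,c,*px(u,v),y0))
    except Exception as e: print(n,e)
  for n,(u,v),z,r in(("flat",(165,303),.036,.1),("caseS",(645,300),.05,.085),("stack",(705,458),.1,.085)):
    a,b=near(w,c,*px(u,v),r); k=brown(b)&(abs(a[:,2]-z)<.006)
    try: print(n,rect(a[k]))
    except Exception as e: print(n,e)
  a,b=near(w,c,*px(390,350),.2); k=brown(b)&(abs(a[:,2]-.012)<.005); print("caddy",rect(a[k]))
E
```

```text
all
barA (array([431.9, 381.3]), 'len', np.float64(142.7), 'yaw', np.float64(-8.92), 'z', np.float64(45.5), np.int64(668))
barB (array([462.1, 220.8]), 'len', np.float64(142.8), 'yaw', np.float64(4.12), 'z', np.float64(45.6), np.int64(646))
barC (array([ 459.7, -229.6]), 'len', np.float64(144.7), 'yaw', np.float64(-14.5), 'z', np.float64(45.8), np.int64(563))
flat (array([621.7, 294.9]), (164.2, 71.8), -15.49, np.float64(37.5), 1673)
caseS (array([ 627.6, -303.5]), (131.7, 66.4), 10.45, np.float64(50.9), 1214)
stack (array([ 426.5, -376.9]), (133.6, 65.9), -0.49, np.float64(101.2), 840)
caddy (array([559.8,  20. ]), (331.8, 191.5), -2.67, np.float64(12.9), 34530)
scene
barA (array([432.6, 383.2]), 'len', np.float64(141.6), 'yaw', np.float64(-9.51), 'z', np.float64(46.5), np.int64(286))
barB (array([463.1, 222.4]), 'len', np.float64(142.0), 'yaw', np.float64(3.9), 'z', np.float64(46.4), np.int64(343))
barC (array([ 460.6, -229.2]), 'len', np.float64(143.7), 'yaw', np.float64(-14.92), 'z', np.float64(45.8), np.int64(387))
flat (array([621.9, 295.8]), (163.8, 66.3), -14.81, np.float64(3
[... 721 characters left out ...]
 54.0), 7.66, np.float64(51.1), 155)
stack (array([ 424.2, -375.2]), (126.1, 58.1), 1.72, np.float64(101.0), 186)
caddy (array([558.7,  21.4]), (327.7, 187.5), -2.89, np.float64(13.2), 1562)
wrist
barA index -1 is out of bounds for axis 0 with size 0
barB index -1 is out of bounds for axis 0 with size 0
barC (array([ 410. , -218.1]), 'len', np.float64(36.2), 'yaw', np.float64(-15.04), 'z', np.float64(46.4), np.int64(22))
flat zero-size array to reduction operation minimum which has no identity
caseS attempt to get argmax of an empty sequence
stack zero-size array to reduction operation minimum which has no identity
caddy (array([559.2,  17.8]), (330.3, 185.7), -2.52, np.float64(12.8), 26239)
```

View pics/wrist0.png

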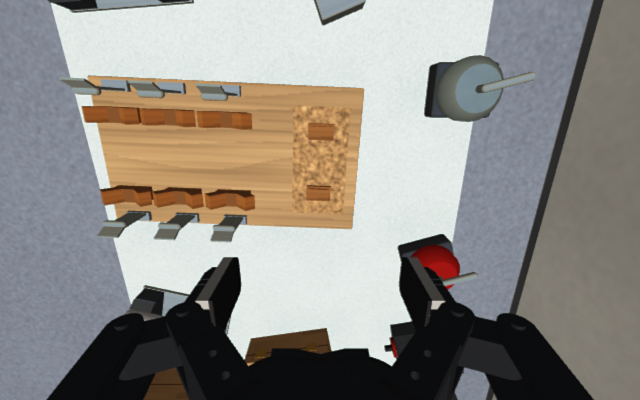

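```bash
cat > p.py <<'E'
import sys; from station import arm; import numpy as np
from scipy.spatial.transform import Rotation as R
def plan(x,y,z,yaw):
    "first the turn (ry), then the shift in the turned tool frame (mm)"
    s=arm.read_state(); M=R.from_euler("xyz",s["orientation"]); a=M.as_matrix()
    Rt=R.from_euler("xyz",[-90,0,yaw],degrees=True); d=np.array([x,y,z])-s["tool_pos"]*1000
    print("turn",(M.inv()*Rt).as_rotvec(degrees=True).round(2),"shift",Rt.inv().apply(d).round(1),"yaw",np.degrees(np.arctan2(a[1,0],a[0,0])).round(2),"pos",(s["tool_pos"]*1000).round(1),"w",(s["gripper_width"]*1000).round(1),"F",s["wrist_force"].round(1),"t",round(s["clock"],1))
if __name__=="__main__": plan(*map(float,sys.argv[1:5]))
E
python3 -m handwheel '[{"y":-40,"x":-30},{"y":-40,"x":-30,"z":40},{"x":-30,"z":40},{"x":-30,"z":40},{"z":45},{"z":45},{"z":40},{}]' 80
cat > meas.py <<'E'
from h import *; import sys
def measure(tag):
    p,W=cloud("wrist"); cv2.imwrite(f"pics/w_{tag}.png",p); w,c=allpts([(p,W)])
    for n,x,y in(("barA",.432,.381),("barB",.462,.221),("barC",.460,-.230)):
        try: print(n,*bar(w,c,x,y,-.1))
        except Exception as e: print(n,"-")
    for n,x,y,z,r in(("flat",.621,.296,.036,.12),("caseS",.628,-.303,.05,.085),("stack",.427,-.376,.1,.085)):
        a,b=near(w,c,x,y,r); k=brown(b)&(abs(a[:,2]-z)<.006)
        try: print(n,*rect(a[k]))
        except Exception: print(n,"-")
    a,b=near(w,c,.56,.018,.2); k=brown(b)&(abs(a[:,2]-.012)<.005)
    try: print("caddy",*rect(a[k]))
    except Exception: print("caddy -")
if __name__=="__main__": measure(sys.argv[1])
E
python3 meas.py left; python3 p.py 462 221 120 94.1
```

```text
barA -
barB -
barC [ 411.1 -217.4] len 34.1 yaw -16.41 z 44.1 21
flat -
caseS -
stack -
caddy [559.4  17.3] (329.8, 186.2) -2.45 12.7 26837invalid input
Traceback (most recent call last):
  File "p.py", line 8, in <module>
    if __name__=="__main__": plan(*map(float,sys.argv[1:5]))
                             ~~~~^^^^^^^^^^^^^^^^^^^^^^^^^^^
  File "p.py", line 7, in plan
    print("turn",(M.inv()*Rt).as_rotvec(degrees=True).round(2),"shift",Rt.inv().apply(d).round(1),"yaw",np.degrees(np.arctan2(a[1,0],a[0,0])).round(2),"pos",(s["tool_pos"]*1000).round(1),"w",(s["gripper_width"]*1000).round(1),"F",s["wrist_force"].round(1),"t",round(s["clock"],1))
                                                                                                                                                                                               ^^^^^^^^^^^^^^^^^^^^^^^^^^^^^^^
AttributeError: 'float' object has no attribute 'round'
```

```bash
sed -i 's/(s\["gripper_width"\]\*1000).round(1)/round(float(s["gripper_width"])*1000,1)/' p.py
python3 -m handwheel '[{"jaw":0,"x":-30,"y":-40,"z":0,"rx":0,"ry":0,"rz":0},{"jaw":0,"x":-30,"y":-40,"z":40,"rx":0,"ry":0,"rz":0},{"jaw":0,"x":-30,"y":0,"z":40,"rx":0,"ry":0,"rz":0},{"jaw":0,"x":-30,"y":0,"z":40,"rx":0,"ry":0,"rz":0},{"jaw":0,"x":0,"y":0,"z":45,"rx":0,"ry":0,"rz":0},{"jaw":0,"x":0,"y":0,"z":45,"rx":0,"ry":0,"rz":0},{"jaw":0,"x":0,"y":0,"z":40,"rx":0,"ry":0,"rz":0},{"jaw":0,"x":0,"y":0,"z":0,"rx":0,"ry":0,"rz":0}]' 80
python3 meas.py left; python3 p.py 462 221 120 94.1
```

```text
clock: 1.0
tool_pos: [0.5549, 0.2502, 0.307]
orientation: [-1.569, 0.003, -0.004]
wrist_force: [0.0, -0.4, -0.1]
gripper_width: 0.0854
barA [432.3 381.3] len 140.4 yaw -9.37 z 45.3 3129
barB [463.1 220.2] len 140.5 yaw 3.76 z 45.3 2113
barC -
flat [622.3 295.2] (160.4, 66.7) -15.11 36.7 4736
caseS -
stack -
caddy [560.2  18.3] (326.5, 187.3) -2.64 12.7 8723
turn [-1.900e-01 -9.435e+01 -5.000e-02] shift [-20.8 187.2  94.8] yaw -0.25 pos [555.1 248.5 307.2] w 85.4 F [0.1 0.5 0.3] t 1.1
```

```bash
python3 -m handwheel '[{"jaw":0.1,"x":0,"y":17,"z":0,"rx":0,"ry":-8.58,"rz":0},{"jaw":0.1,"x":0,"y":17,"z":0,"rx":0,"ry":-8.58,"rz":0},{"jaw":0.1,"x":0,"y":17,"z":0,"rx":0,"ry":-8.58,"rz":0},{"jaw":0.1,"x":0,"y":17,"z":0,"rx":0,"ry":-8.58,"rz":0},{"jaw":0.1,"x":0,"y":17,"z":0,"rx":0,"ry":-8.58,"rz":0},{"jaw":0.1,"x":0,"y":17,"z":0,"rx":0,"ry":-8.58,"rz":0},{"jaw":0.1,"x":0,"y":17,"z":0,"rx":0,"ry":-8.58,"rz":0},{"jaw":0.1,"x":0,"y":17,"z":0,"rx":0,"ry":-8.58,"rz":0},{"jaw":0.1,"x":0,"y":17,"z":0,"rx":0,"ry":-8.58,"rz":0},{"jaw":0.1,"x":0,"y":17,"z":0,"rx":0,"ry":-8.58,"rz":0},{"jaw":0.1,"x":0,"y":0,"z":0,"rx":0,"ry":-8.58,"rz":0}]'
python3 p.py 463 220.3 100 93.8
```

```text
clock: 2.15
tool_pos: [0.5561, 0.2375, 0.1306]
orientation: [-1.569, 0.001, 1.648]
wrist_force: [0.2, 0.2, 0.1]
gripper_width: 0.0772
turn [-0.11  0.6  -0.05] shift [-11.   30.6  94.1] yaw 94.4 pos [556.1 237.5 130.6] w 77.2 F [0.2 0.2 0.1] t 2.1
```

```bash
python3 -m handwheel '[{"jaw":0.2,"x":-5,"y":10,"z":32,"rx":0,"ry":0.6,"rz":0},{"jaw":0.2,"x":-6,"y":10,"z":32,"rx":0,"ry":0,"rz":0},{"jaw":0.2,"x":0,"y":10,"z":30,"rx":0,"ry":0,"rz":0},{"jaw":0.2,"x":0,"y":0,"z":0,"rx":0,"ry":0,"rz":0}]'
python3 p.py 463 220.3 22 93.8; python3 meas.py barB1
```

```text
clock: 2.55
tool_pos: [0.4607, 0.2144, 0.0978]
orientation: [-1.567, 0.003, 1.639]
wrist_force: [0.1, -0.3, -0.5]
gripper_width: 0.0682
turn [-0.23  0.12 -0.15] shift [ 5.7 75.8 -2.7] yaw 93.93 pos [460.7 214.4  97.8] w 68.2 F [ 0.1 -0.3 -0.5] t 2.5
barA [431.4 381.6] len 140.0 yaw -9.43 z 45.3 10611
barB [462.1 220.1] len 140.3 yaw 3.81 z 45.2 8155
barC -
flat [577.  279.2] (46.3, 15.5) -10.4 36.4 695
caseS -
stack -
caddy [555.6  -7.6] (336.0, 115.0) -9.95 12.6 22374
```

```bash
python3 -m handwheel '[{"jaw":0.2,"x":5.7,"y":0,"z":-2,"rx":0,"ry":0,"rz":0},{"jaw":0.2,"x":0,"y":25,"z":0,"rx":0,"ry":0,"rz":0},{"jaw":0.2,"x":0,"y":25,"z":0,"rx":0,"ry":0,"rz":0},{"jaw":0.2,"x":0,"y":24,"z":0,"rx":0,"ry":0,"rz":0},{"jaw":0.2,"x":0,"y":0,"z":0,"rx":0,"ry":0,"rz":0}]'
python3 p.py 462 220 22 93.8
python3 -m handwheel '[{"jaw":1,"x":0,"y":0,"z":0,"rx":0,"ry":0,"rz":0},{"jaw":1,"x":0,"y":0,"z":0,"rx":0,"ry":0,"rz":0},{"jaw":1,"x":0,"y":0,"z":0,"rx":0,"ry":0,"rz":0},{"jaw":1,"x":0,"y":0,"z":0,"rx":0,"ry":0,"rz":0},{"jaw":1,"x":0,"y":0,"z":0,"rx":0,"ry":0,"rz":0}]' 80
python3 p.py 462 220 22 93.8
```

```text
clock: 3.1
tool_pos: [0.4697, 0.2209, 0.026]
orientation: [-1.575, 0.001, 1.636]
wrist_force: [0.7, -0.3, -1.1]
gripper_width: 0.0681
turn [ 0.22 -0.05 -0.03] shift [-0.4  4.   7.8] yaw 93.75 pos [469.7 220.9  26. ] w 68.1 F [ 0.7 -0.3 -1.1] t 3.1
clock: 3.6
tool_pos: [0.4727, 0.2213, 0.0306]
orientation: [-1.578, 0.0, 1.635]
wrist_force: [0.2, 0.3, -3.1]
gripper_width: 0.0315
turn [ 0.43 -0.1  -0.01] shift [-0.6  8.6 10.8] yaw 93.7 pos [472.7 221.3  30.6] w 31.5 F [ 0.2  0.3 -3.1] t 3.6
```

```bash
python3 -m handwheel '[{"jaw":0.35,"x":0,"y":0,"z":0,"rx":0,"ry":0,"rz":0},{"jaw":0.35,"x":0,"y":0,"z":0,"rx":0,"ry":0,"rz":0},{"jaw":0.35,"x":0,"y":0,"z":10,"rx":0.4,"ry":0,"rz":0},{"jaw":0.35,"x":0,"y":9,"z":0,"rx":0,"ry":0,"rz":0},{"jaw":0.35,"x":0,"y":4,"z":0,"rx":0,"ry":0,"rz":0},{"jaw":0.35,"x":0,"y":0,"z":0,"rx":0,"ry":0,"rz":0}]'
python3 p.py 462 220 18 93.8; python3 meas.py barB2|head -2
```

```text
clock: 4.2
tool_pos: [0.4622, 0.2211, 0.0176]
orientation: [-1.573, -0.001, 1.636]
wrist_force: [0.3, 0.4, -0.4]
gripper_width: 0.0557
turn [ 0.11 -0.09  0.05] shift [-1.1 -0.4  0.3] yaw 93.71 pos [462.2 221.1  17.6] w 55.7 F [ 0.3  0.4 -0.4] t 4.2
barA [468.7 375.5] len 65.7 yaw -9.26 z 45.3 5986
barB [441.2 218.7] len 96.7 yaw 3.82 z 45.2 15100
```

```bash
python3 -m handwheel '[{"jaw":1,"x":-0.5,"y":0,"z":0,"rx":0,"ry":0,"rz":0},{"jaw":1,"x":0,"y":0,"z":0,"rx":0,"ry":0,"rz":0},{"jaw":1,"x":0,"y":0,"z":0,"rx":0,"ry":0,"rz":0},{"jaw":1,"x":0,"y":0,"z":0,"rx":0,"ry":0,"rz":0}]' 80
python3 p.py 462 220 18 93.8
```

```text
clock: 4.65
tool_pos: [0.4624, 0.2204, 0.018]
orientation: [-1.572, -0.0, 1.636]
wrist_force: [-0.4, 0.9, -0.9]
gripper_width: 0.0322
turn [ 0.08 -0.09  0.03] shift [-0.3 -0.   0.4] yaw 93.71 pos [462.4 220.4  18. ] w 32.2 F [-0.4  0.9 -0.9] t 4.7
```

```bash
python3 -m handwheel '[{"jaw":1,"x":0,"y":-20,"z":0,"rx":0,"ry":0,"rz":0},{"jaw":1,"x":0,"y":-30,"z":0,"rx":0,"ry":0,"rz":0},{"jaw":1,"x":0,"y":-30,"z":0,"rx":0,"ry":8.5,"rz":0},{"jaw":1,"x":0,"y":-20,"z":0,"rx":0,"ry":8.58,"rz":0},{"jaw":1,"x":0,"y":0,"z":0,"rx":0,"ry":8.58,"rz":0},{"jaw":1,"x":0,"y":0,"z":0,"rx":0,"ry":8.58,"rz":0},{"jaw":1,"x":0,"y":0,"z":0,"rx":0,"ry":8.58,"rz":0},{"jaw":1,"x":0,"y":0,"z":0,"rx":0,"ry":8.58,"rz":0},{"jaw":1,"x":0,"y":0,"z":0,"rx":0,"ry":8.58,"rz":0},{"jaw":1,"x":0,"y":0,"z":0,"rx":0,"ry":8.58,"rz":0},{"jaw":1,"x":0,"y":0,"z":0,"rx":0,"ry":8.58,"rz":0},{"jaw":1,"x":0,"y":0,"z":0,"rx":0,"ry":8.58,"rz":0}]'
python3 p.py 429.4 23.2 85 -2.5
```

```text
clock: 5.85
tool_pos: [0.4609, 0.2197, 0.1187]
orientation: [-1.571, 0.003, 0.131]
wrist_force: [-0.1, 0.0, -4.6]
gripper_width: 0.0321
turn [ 0.04 10.01 -0.16] shift [ -22.9   33.7 -197.7] yaw 7.51 pos [460.9 219.7 118.7] w 32.1 F [-0.1  0.  -4.6] t 5.8
```

```bash
python3 -m handwheel '[{"jaw":1,"x":0,"y":0,"z":0,"rx":0,"ry":5,"rz":0},{"jaw":1,"x":0,"y":0,"z":0,"rx":0,"ry":5,"rz":0},{"jaw":1,"x":-5,"y":0,"z":-40,"rx":0,"ry":0,"rz":0},{"jaw":1,"x":-5,"y":0,"z":-40,"rx":0,"ry":0,"rz":0},{"jaw":1,"x":-5,"y":0,"z":-40,"rx":0,"ry":0,"rz":0},{"jaw":1,"x":-5,"y":0,"z":-40,"rx":0,"ry":0,"rz":0},{"jaw":1,"x":-3,"y":0,"z":-30,"rx":0,"ry":0,"rz":0},{"jaw":1,"x":0,"y":0,"z":0,"rx":0,"ry":0,"rz":0}]'
python3 p.py 429.4 23.2 85 -2.5
python3 - <<'E'
from h import *
p,d=eyes.snapshot("scene"); cv2.imwrite("pics/s1.png",cv2.resize(p[140:300,230:430],None,fx=3,fy=3)); 
E
```

```text
clock: 6.65
tool_pos: [0.4247, 0.0257, 0.1163]
orientation: [-1.573, 0.005, -0.055]
wrist_force: [-0.7, 0.8, -3.7]
gripper_width: 0.0324
turn [ 0.12 -0.63 -0.29] shift [ 4.9 31.3 -2.3] yaw -3.13 pos [424.7  25.7 116.3] w 32.4 F [-0.7  0.8 -3.7] t 6.7
```

View pics/s1.png

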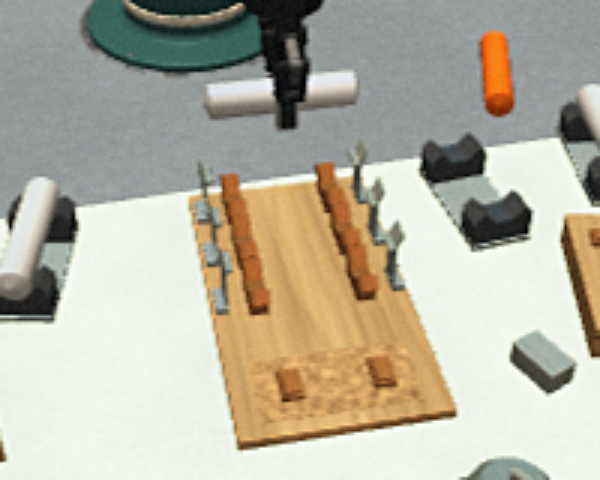

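```bash
python3 -m handwheel '[{"jaw":1,"x":2.5,"y":8,"z":-1,"rx":0,"ry":-0.6,"rz":-0.3},{"jaw":1,"x":2.5,"y":15,"z":-1,"rx":0,"ry":0,"rz":0},{"jaw":1,"x":0,"y":15,"z":0,"rx":0,"ry":0,"rz":0},{"jaw":1,"x":0,"y":13,"z":0,"rx":0,"ry":0,"rz":0},{"jaw":1,"x":0,"y":0,"z":0,"rx":0,"ry":0,"rz":0}]'
python3 p.py 429.4 23.2 56 -2.5
```

```text
clock: 7.2
tool_pos: [0.4306, 0.0276, 0.0611]
orientation: [-1.571, -0.001, -0.038]
wrist_force: [1.1, -0.1, -3.3]
gripper_width: 0.0323
turn [0.04 0.31 0.04] shift [-1.   5.1 -4.4] yaw -2.19 pos [430.6  27.6  61.1] w 32.3 F [ 1.1 -0.1 -3.3] t 7.2
```

```bash
python3 -m handwheel '[{"jaw":1,"x":-1,"y":0,"z":-4,"rx":0,"ry":0.3,"rz":0},{"jaw":1,"x":0,"y":0,"z":0,"rx":0,"ry":0,"rz":0}]'
python3 p.py 429.4 23.2 56 -2.5
python3 -m handwheel '[{"jaw":1,"x":0,"y":5,"z":0,"rx":0,"ry":0,"rz":0},{"jaw":1,"x":0,"y":5,"z":0,"rx":0,"ry":0,"rz":0},{"jaw":1,"x":0,"y":5,"z":0,"rx":0,"ry":0,"rz":0},{"jaw":1,"x":0,"y":0,"z":0,"rx":0,"ry":0,"rz":0}]'
python3 p.py 429.4 23.2 40 -2.5
```

```text
clock: 7.4
tool_pos: [0.4296, 0.0241, 0.0611]
orientation: [-1.571, -0.0, -0.042]
wrist_force: [-0.2, -0.1, -2.4]
gripper_width: 0.0323
turn [0.03 0.09 0.01] shift [-0.1  5.1 -0.9] yaw -2.41 pos [429.6  24.1  61.1] w 32.3 F [-0.2 -0.1 -2.4] t 7.4
clock: 7.8
tool_pos: [0.4305, 0.0242, 0.0465]
orientation: [-1.571, -0.003, -0.042]
wrist_force: [0.7, 1.6, -3.7]
gripper_width: 0.0322
turn [0.01 0.09 0.19] shift [-1.1  6.5 -1. ] yaw -2.41 pos [430.5  24.2  46.5] w 32.2 F [ 0.7  1.6 -3.7] t 7.8
```

```bash
python3 -m handwheel '[{"jaw":1,"x":-1,"y":5,"z":-1,"rx":0,"ry":0,"rz":0},{"jaw":1,"x":0,"y":5,"z":0,"rx":0,"ry":0,"rz":0},{"jaw":1,"x":0,"y":4,"z":0,"rx":0,"ry":0,"rz":0}]'
python3 p.py 429.4 23.2 18 -2.5
python3 -m handwheel '[{"jaw":1,"x":0,"y":5,"z":0,"rx":0,"ry":0,"rz":0},{"jaw":1,"x":0,"y":5,"z":0,"rx":0,"ry":0,"rz":0},{"jaw":1,"x":0,"y":4,"z":0,"rx":0,"ry":0,"rz":0}]'
python3 p.py 429.4 23.2 18 -2.5
```

```text
clock: 8.1
tool_pos: [0.4311, 0.0232, 0.0338]
orientation: [-1.571, -0.007, -0.042]
wrist_force: [-0.1, -0.8, 3.3]
gripper_width: 0.0319
turn [-0.01  0.08  0.42] shift [-1.7 15.8 -0.1] yaw -2.42 pos [431.1  23.2  33.8] w 31.9 F [-0.1 -0.8  3.3] t 8.1
clock: 8.4
tool_pos: [0.4307, 0.0232, 0.0185]
orientation: [-1.571, -0.006, -0.042]
wrist_force: [-36.8, -0.3, 73.4]
gripper_width: 0.0325
turn [-0.    0.08  0.33] shift [-1.3  0.5 -0.1] yaw -2.42 pos [430.7  23.2  18.5] w 32.5 F [-36.8  -0.3  73.4] t 8.4
```

```bash
python3 -m handwheel '[{"jaw":1,"x":-0.5,"y":-0.5,"z":0,"rx":0,"ry":0,"rz":0}]'
python3 p.py 429.4 23.2 18 -2.5
python3 -m handwheel '[{"jaw":0.4,"x":0,"y":0,"z":0,"rx":0,"ry":0,"rz":0},{"jaw":0.4,"x":0,"y":0,"z":0,"rx":0,"ry":0,"rz":0},{"jaw":0.4,"x":0,"y":0,"z":0,"rx":0,"ry":0,"rz":0}]'
python3 p.py 429.4 23.2 18 -2.5
python3 -m handwheel '[{"jaw":0.4,"x":0,"y":-20,"z":0,"rx":0,"ry":0,"rz":0},{"jaw":0.4,"x":0,"y":-40,"z":0,"rx":0,"ry":0,"rz":0},{"jaw":0.2,"x":0,"y":-40,"z":0,"rx":0,"ry":0,"rz":0},{"jaw":0.2,"x":0,"y":0,"z":30,"rx":0,"ry":0,"rz":0},{"jaw":0.2,"x":0,"y":0,"z":40,"rx":0,"ry":0,"rz":0},{"jaw":0.2,"x":0,"y":0,"z":40,"rx":0,"ry":0,"rz":0},{"jaw":0.2,"x":0,"y":0,"z":40,"rx":0,"ry":0,"rz":0},{"jaw":0.2,"x":0,"y":0,"z":0,"rx":0,"ry":0,"rz":0}]'
python3 p.py 432 381.3 100 80.6
cat > bars.py <<'E'
import sys; from h import *
cl=[cloud(n) for n in sys.argv[1].split(",")]; w,c=allpts(cl)
for i,(x,y) in enumerate([(.4294,.0232),(.4954,.0204),(.5613,.0175)]):
    try: print("seat",i+1,*bar(w,c,x,y,1.527))
    except Exception: print("-")
E
python3 bars.py scene,side,wrist; python3 bars.py wrist
```

```text
clock: 8.5
tool_pos: [0.4302, 0.0233, 0.019]
orientation: [-1.571, -0.005, -0.042]
wrist_force: [1.1, 2.6, -3.1]
gripper_width: 0.0325
turn [-0.01  0.08  0.31] shift [-0.8  1.  -0.1] yaw -2.42 pos [430.2  23.3  19. ] w 32.5 F [ 1.1  2.6 -3.1] t 8.5
clock: 8.8
tool_pos: [0.4302, 0.0233, 0.0186]
orientation: [-1.571, -0.005, -0.042]
wrist_force: [-0.5, -0.7, -0.3]
gripper_width: 0.0513
turn [-0.    0.08  0.3 ] shift [-0.8  0.6 -0.1] yaw -2.42 pos [430.2  23.3  18.6] w 51.3 F [-0.5 -0.7 -0.3] t 8.8
clock: 9.6
tool_pos: [0.4363, 0.1778, 0.123]
orientation: [-1.57, -0.007, -0.046]
wrist_force: [-0.1, -0.7, 1.2]
gripper_width: 0.0681
turn [  0.24 -83.26   0.38] shift [200.1  23.   37.5] yaw -2.66 pos [436.3 177.8 123. ] w 68.1 F [-0.1 -0.7  1.2] t 9.6
seat 1 [429.4  25.4] len 142.4 yaw 87.34 z 45.4 2137
seat 2 [434.9  23.4] len 144.0 yaw 83.42 z 74.7 1013
seat 3 [540.1  15.8] len 164.4 yaw 91.57 z 62.0 38
seat 1 [431.1  64. ] len 63.9 yaw 87.2 z 45.2 1690
seat 2 [481.   83.2] len 145.5 yaw 21.3 z 71.7 591
seat 3 [560.4  92.7] len 14.9 yaw 120.37 z 48.4 53
```

```bash
python3 -m handwheel '[{"jaw":0.3,"x":0,"y":0,"z":0,"rx":0,"ry":-8.4,"rz":0},{"jaw":0.3,"x":0,"y":0,"z":0,"rx":0,"ry":-8.4,"rz":0},{"jaw":0.3,"x":0,"y":0,"z":0,"rx":0,"ry":-8.4,"rz":0},{"jaw":0.3,"x":0,"y":0,"z":0,"rx":0,"ry":-8.4,"rz":0},{"jaw":0.3,"x":0,"y":0,"z":0,"rx":0,"ry":-8.4,"rz":0},{"jaw":0.3,"x":0,"y":0,"z":0,"rx":0,"ry":-8.4,"rz":0},{"jaw":0.3,"x":0,"y":0,"z":0,"rx":0,"ry":-8.4,"rz":0},{"jaw":0.3,"x":0,"y":0,"z":0,"rx":0,"ry":-8.4,"rz":0},{"jaw":0.3,"x":0,"y":0,"z":0,"rx":0,"ry":-8.4,"rz":0},{"jaw":0.3,"x":0,"y":0,"z":0,"rx":0,"ry":-7.6,"rz":0}]'
python3 -m handwheel '[{"jaw":0.3,"x":40,"y":0,"z":7,"rx":0,"ry":0,"rz":0},{"jaw":0.3,"x":40,"y":0,"z":7,"rx":0,"ry":0,"rz":0},{"jaw":0.3,"x":40,"y":0,"z":7,"rx":0,"ry":0,"rz":0},{"jaw":0.3,"x":40,"y":0,"z":7,"rx":0,"ry":0,"rz":0},{"jaw":0.3,"x":40,"y":0,"z":7,"rx":0,"ry":0,"rz":0},{"jaw":0.3,"x":0,"y":0,"z":0,"rx":0,"ry":0,"rz":0}]'
python3 p.py 432 381.5 85 80.6; python3 meas.py A2|head -1
```

```text
clock: 10.8
tool_pos: [0.4379, 0.1612, 0.1229]
orientation: [-1.58, 0.0, 1.433]
wrist_force: [0.1, 0.1, -0.4]
gripper_width: 0.0596
clock: 11.4
tool_pos: [0.4334, 0.3628, 0.1233]
orientation: [-1.583, -0.0, 1.427]
wrist_force: [0.0, 0.3, -0.0]
gripper_width: 0.0601
turn [0.68 1.14 0.02] shift [18.2 38.3  4.4] yaw 81.74 pos [433.4 362.8 123.3] w 60.1 F [ 0.   0.3 -0. ] t 11.4
barA [431.2 381.5] len 140.3 yaw -9.39 z 45.2 6819
```

```bash
python3 -m handwheel '[{"jaw":0.3,"x":9,"y":15,"z":3,"rx":0.7,"ry":1.1,"rz":0},{"jaw":0.3,"x":9,"y":15,"z":2,"rx":0,"ry":0,"rz":0},{"jaw":0.3,"x":0,"y":15,"z":0,"rx":0,"ry":0,"rz":0},{"jaw":0.3,"x":0,"y":0,"z":0,"rx":0,"ry":0,"rz":0}]'
python3 p.py 431.5 381.5 18 80.6
```

```text
clock: 11.85
tool_pos: [0.4324, 0.3767, 0.0733]
orientation: [-1.569, 0.002, 1.4]
wrist_force: [-0.9, 1.0, -0.6]
gripper_width: 0.0597
turn [-0.11 -0.36 -0.1 ] shift [ 4.6 55.3  1.7] yaw 80.24 pos [432.4 376.7  73.3] w 59.7 F [-0.9  1.  -0.6] t 11.8
```

```bash
python3 -m handwheel '[{"jaw":0.3,"x":4.6,"y":10,"z":1.7,"rx":0,"ry":-0.3,"rz":0},{"jaw":0.3,"x":0,"y":15,"z":0,"rx":0,"ry":0,"rz":0},{"jaw":0.3,"x":0,"y":15,"z":0,"rx":0,"ry":0,"rz":0},{"jaw":0.3,"x":0,"y":12,"z":0,"rx":0,"ry":0,"rz":0},{"jaw":0.3,"x":0,"y":0,"z":0,"rx":0,"ry":0,"rz":0}]'
python3 p.py 431.5 381.5 18 80.6
```

```text
clock: 12.35
tool_pos: [0.4312, 0.3805, 0.0159]
orientation: [-1.568, 0.003, 1.405]
wrist_force: [0.6, -0.3, -0.5]
gripper_width: 0.0598
turn [-0.14 -0.09 -0.15] shift [ 1.  -2.1 -0.1] yaw 80.51 pos [431.2 380.5  15.9] w 59.8 F [ 0.6 -0.3 -0.5] t 12.3
```

```bash
python3 -m handwheel '[{"jaw":1,"x":1,"y":-2,"z":0,"rx":0,"ry":0,"rz":0},{"jaw":1,"x":0,"y":0,"z":0,"rx":0,"ry":0,"rz":0},{"jaw":1,"x":0,"y":0,"z":0,"rx":0,"ry":0,"rz":0},{"jaw":1,"x":0,"y":0,"z":0,"rx":0,"ry":0,"rz":0}]'
python3 p.py 431.5 381.5 18 80.6
python3 -m handwheel '[{"jaw":1,"x":0,"y":-20,"z":0,"rx":0,"ry":0,"rz":0},{"jaw":1,"x":0,"y":-30,"z":0,"rx":0,"ry":0,"rz":0},{"jaw":1,"x":0,"y":-30,"z":0,"rx":0,"ry":8.3,"rz":0},{"jaw":1,"x":0,"y":-25,"z":0,"rx":0,"ry":8.3,"rz":0},{"jaw":1,"x":0,"y":0,"z":0,"rx":0,"ry":8.3,"rz":0},{"jaw":1,"x":0,"y":0,"z":0,"rx":0,"ry":8.3,"rz":0},{"jaw":1,"x":0,"y":0,"z":0,"rx":0,"ry":8.3,"rz":0},{"jaw":1,"x":0,"y":0,"z":0,"rx":0,"ry":8.3,"rz":0},{"jaw":1,"x":0,"y":0,"z":0,"rx":0,"ry":8.3,"rz":0},{"jaw":1,"x":0,"y":0,"z":0,"rx":0,"ry":8.3,"rz":0},{"jaw":1,"x":0,"y":0,"z":0,"rx":0,"ry":8.3,"rz":0},{"jaw":1,"x":0,"y":0,"z":0,"rx":0,"ry":8.3,"rz":0}]'
python3 p.py 495.8 20.4 110 -2.5
```

```text
clock: 12.75
tool_pos: [0.4317, 0.3818, 0.0191]
orientation: [-1.569, 0.002, 1.405]
wrist_force: [-0.7, 0.4, -2.9]
gripper_width: 0.0322
turn [-0.1  -0.09 -0.12] shift [-0.4  1.1  0.2] yaw 80.51 pos [431.7 381.8  19.1] w 32.2 F [-0.7  0.4 -2.9] t 12.8
clock: 13.95
tool_pos: [0.4315, 0.3817, 0.13]
orientation: [-1.571, 0.0, -0.091]
wrist_force: [-0.1, 0.1, -2.8]
gripper_width: 0.0323
turn [ 0.02 -2.7  -0.03] shift [  80.    20.  -358.2] yaw -5.2 pos [431.5 381.7 130. ] w 32.3 F [-0.1  0.1 -2.8] t 13.9
```

```bash
python3 -m handwheel '[{"jaw":1,"x":0,"y":0,"z":0,"rx":0,"ry":-2.7,"rz":0},{"jaw":1,"x":10,"y":0,"z":-43,"rx":0,"ry":0,"rz":0},{"jaw":1,"x":10,"y":0,"z":-43,"rx":0,"ry":0,"rz":0},{"jaw":1,"x":10,"y":0,"z":-43,"rx":0,"ry":0,"rz":0},{"jaw":1,"x":10,"y":0,"z":-43,"rx":0,"ry":0,"rz":0},{"jaw":1,"x":10,"y":0,"z":-43,"rx":0,"ry":0,"rz":0},{"jaw":1,"x":10,"y":0,"z":-43,"rx":0,"ry":0,"rz":0},{"jaw":1,"x":10,"y":0,"z":-43,"rx":0,"ry":0,"rz":0},{"jaw":1,"x":10,"y":0,"z":-43,"rx":0,"ry":0,"rz":0},{"jaw":1,"x":0,"y":0,"z":0,"rx":0,"ry":0,"rz":0}]'
python3 p.py 495.8 20.4 65 -2.5
```

```text
clock: 14.95
tool_pos: [0.4953, 0.0222, 0.1312]
orientation: [-1.571, -0.004, -0.046]
wrist_force: [0.0, 1.5, -2.5]
gripper_width: 0.0325
turn [-0.02 -0.12  0.22] shift [ 0.6 66.2 -1.8] yaw -2.62 pos [495.3  22.2 131.2] w 32.5 F [ 0.   1.5 -2.5] t 14.9
```

```bash
python3 -m handwheel '[{"jaw":1,"x":0.5,"y":12,"z":-1.5,"rx":0,"ry":0,"rz":0.2},{"jaw":1,"x":0,"y":14,"z":-1,"rx":0,"ry":0,"rz":0},{"jaw":1,"x":0,"y":14,"z":-1,"rx":0,"ry":0,"rz":0},{"jaw":1,"x":0,"y":14,"z":-1,"rx":0,"ry":0,"rz":0},{"jaw":1,"x":0,"y":10,"z":-1,"rx":0,"ry":0,"rz":0},{"jaw":1,"x":0,"y":5,"z":0,"rx":0,"ry":0,"rz":0},{"jaw":1,"x":0,"y":0,"z":0,"rx":0,"ry":0,"rz":0}]'
python3 p.py 495.8 20.4 50 -2.5
```

```text
clock: 15.65
tool_pos: [0.4941, 0.0188, 0.054]
orientation: [-1.57, 0.003, -0.043]
wrist_force: [0.1, -0.2, -2.5]
gripper_width: 0.0325
turn [-0.05  0.03 -0.17] shift [1.7 4.  1.7] yaw -2.46 pos [494.1  18.8  54. ] w 32.5 F [ 0.1 -0.2 -2.5] t 15.7
```

```bash
python3 -m handwheel '[{"jaw":1,"x":1.7,"y":0,"z":1.7,"rx":0,"ry":0,"rz":-0.2},{"jaw":1,"x":0,"y":5,"z":0,"rx":0,"ry":0,"rz":0},{"jaw":1,"x":0,"y":4,"z":0,"rx":0,"ry":0,"rz":0}]'
python3 p.py 495.8 20.4 19 -2.5
python3 -m handwheel '[{"jaw":1,"x":0,"y":4,"z":0,"rx":0,"ry":0,"rz":0},{"jaw":1,"x":0,"y":4,"z":0,"rx":0,"ry":0,"rz":0},{"jaw":1,"x":0,"y":4,"z":0,"rx":0,"ry":0,"rz":0}]'
python3 p.py 495.8 20.4 19 -2.5
python3 -m handwheel '[{"jaw":1,"x":0,"y":4,"z":0,"rx":0,"ry":0,"rz":0},{"jaw":1,"x":0,"y":4,"z":0,"rx":0,"ry":0,"rz":0}]'
python3 p.py 495.8 20.4 19 -2.5
```

```text
clock: 15.95
tool_pos: [0.4972, 0.0208, 0.0464]
orientation: [-1.57, -0.004, -0.043]
wrist_force: [-1.7, 0.0, 7.7]
gripper_width: 0.0324
turn [-0.05  0.06  0.21] shift [-1.3 27.4 -0.5] yaw -2.45 pos [497.2  20.8  46.4] w 32.4 F [-1.7  0.   7.7] t 15.9
clock: 16.25
tool_pos: [0.4995, 0.0207, 0.0369]
orientation: [-1.57, -0.01, -0.043]
wrist_force: [-0.4, -0.1, -1.9]
gripper_width: 0.032
turn [-0.05  0.06  0.55] shift [-3.7 17.9 -0.4] yaw -2.44 pos [499.5  20.7  36.9] w 32.0 F [-0.4 -0.1 -1.9] t 16.2
clock: 16.45
tool_pos: [0.4997, 0.0207, 0.0283]
orientation: [-1.57, -0.01, -0.043]
wrist_force: [-0.8, -0.2, -3.7]
gripper_width: 0.0324
turn [-0.05  0.05  0.58] shift [-3.9  9.3 -0.5] yaw -2.45 pos [499.7  20.7  28.3] w 32.4 F [-0.8 -0.2 -3.7] t 16.4
```

```bash
python3 -m handwheel '[{"jaw":1,"x":-3.6,"y":0,"z":0,"rx":0,"ry":0,"rz":0.5},{"jaw":1,"x":0,"y":4,"z":0,"rx":0,"ry":0,"rz":0}]'
python3 p.py 495.8 20.4 19 -2.5
python3 -m handwheel '[{"jaw":1,"x":0,"y":4,"z":0,"rx":0,"ry":0,"rz":0}]'
python3 p.py 495.8 20.4 19 -2.5
```

```text
clock: 16.65
tool_pos: [0.4951, 0.0208, 0.023]
orientation: [-1.57, 0.001, -0.043]
wrist_force: [0.8, 0.5, -2.5]
gripper_width: 0.0324
turn [-0.04  0.05 -0.07] shift [ 0.7  4.  -0.4] yaw -2.45 pos [495.1  20.8  23. ] w 32.4 F [ 0.8  0.5 -2.5] t 16.6
clock: 16.75
tool_pos: [0.4949, 0.0209, 0.0185]
orientation: [-1.57, 0.001, -0.043]
wrist_force: [1.7, -1.3, 2.7]
gripper_width: 0.0323
turn [-0.04  0.05 -0.09] shift [ 0.9 -0.5 -0.4] yaw -2.45 pos [494.9  20.9  18.5] w 32.3 F [ 1.7 -1.3  2.7] t 16.8
```

```bash
python3 -m handwheel '[{"jaw":1,"x":0.3,"y":1,"z":0,"rx":0,"ry":0,"rz":0},{"jaw":0.4,"x":0,"y":0,"z":0,"rx":0,"ry":0,"rz":0},{"jaw":0.4,"x":0,"y":0,"z":0,"rx":0,"ry":0,"rz":0},{"jaw":0.4,"x":0,"y":0,"z":0,"rx":0,"ry":0,"rz":0}]'
python3 -m handwheel '[{"jaw":0.4,"x":0,"y":-20,"z":0,"rx":0,"ry":0,"rz":0},{"jaw":0.4,"x":0,"y":-40,"z":0,"rx":0,"ry":0,"rz":0},{"jaw":0.3,"x":0,"y":-45,"z":0,"rx":0,"ry":0,"rz":0},{"jaw":0.3,"x":0,"y":-40,"z":-20,"rx":0,"ry":0,"rz":0},{"jaw":0.3,"x":-5,"y":-20,"z":-45,"rx":0,"ry":0,"rz":0},{"jaw":0.3,"x":-5,"y":0,"z":-45,"rx":0,"ry":0,"rz":0},{"jaw":0.3,"x":-5,"y":0,"z":-45,"rx":0,"ry":0,"rz":0},{"jaw":0.3,"x":-5,"y":0,"z":-45,"rx":0,"ry":0,"rz":0},{"jaw":0.3,"x":0,"y":0,"z":0,"rx":0,"ry":0,"rz":0}]'
python3 meas.py C1; python3 p.py 459.7 -229.6 120 75.5; python3 bars.py scene,side
```

```text
clock: 17.15
tool_pos: [0.4957, 0.0209, 0.0184]
orientation: [-1.57, 0.001, -0.043]
wrist_force: [0.2, 0.0, 0.1]
gripper_width: 0.0512
clock: 18.05
tool_pos: [0.466, -0.1848, 0.1907]
orientation: [-1.573, -0.001, -0.039]
wrist_force: [-0.3, 0.3, 0.1]
gripper_width: 0.0593
barA -
barB -
barC [ 459.  -230.8] len 140.1 yaw -14.72 z 45.3 3657
flat -
caseS [ 631.4 -305.3] (121.3, 61.7) 9.71 50.6 3712
stack [ 402.4 -352.3] (9.8, 8.6) -3.13 99.7 89
caddy [621.8 -44.3] (200.1, 68.2) -2.31 12.7 9797
turn [ 1.100e-01 -7.768e+01  3.000e-02] shift [-46.8  70.7  -5.2] yaw -2.18 pos [ 466.4 -183.   190.7] w 59.5 F [-0.7 -0.4  0.4] t 18.1
seat 1 [462.3  24.7] len 153.0 yaw 88.15 z 59.0 143
seat 2 [468.   20.6] len 167.0 yaw 87.4 z 59.6 90
seat 3 [513.9  22.9] len 155.6 yaw 87.65 z 70.1 322
```

```bash
python3 -m handwheel '[{"jaw":0.3,"x":0,"y":10,"z":0,"rx":0,"ry":-8.5,"rz":0},{"jaw":0.3,"x":0,"y":10,"z":0,"rx":0,"ry":-8.5,"rz":0},{"jaw":0.3,"x":0,"y":10,"z":0,"rx":0,"ry":-8.5,"rz":0},{"jaw":0.3,"x":0,"y":10,"z":0,"rx":0,"ry":-8.5,"rz":0},{"jaw":0.3,"x":0,"y":10,"z":0,"rx":0,"ry":-8.5,"rz":0},{"jaw":0.3,"x":0,"y":10,"z":0,"rx":0,"ry":-8.5,"rz":0},{"jaw":0.3,"x":0,"y":10,"z":0,"rx":0,"ry":-8.5,"rz":0},{"jaw":0.3,"x":0,"y":10,"z":0,"rx":0,"ry":-8.5,"rz":0},{"jaw":0.3,"x":0,"y":0,"z":0,"rx":0,"ry":-8.5,"rz":0},{"jaw":0.3,"x":0,"y":0,"z":0,"rx":0,"ry":-1,"rz":0}]'
python3 p.py 459 -230.8 75 75.3
```

```text
clock: 19.2
tool_pos: [0.4708, -0.1654, 0.1067]
orientation: [-1.572, -0.002, 1.344]
wrist_force: [1.1, 0.4, 0.3]
gripper_width: 0.0597
turn [0.09 1.7  0.12] shift [-66.2  31.7  -5.2] yaw 77.0 pos [ 470.8 -165.4  106.7] w 59.7 F [1.1 0.4 0.3] t 19.2
```

```bash
python3 -m handwheel '[{"jaw":0.3,"x":-22,"y":0,"z":-2,"rx":0,"ry":1.7,"rz":0},{"jaw":0.3,"x":-22,"y":0,"z":-2,"rx":0,"ry":0,"rz":0},{"jaw":0.3,"x":-22,"y":0,"z":-1,"rx":0,"ry":0,"rz":0},{"jaw":0.3,"x":0,"y":15,"z":0,"rx":0,"ry":0,"rz":0},{"jaw":0.3,"x":0,"y":15,"z":0,"rx":0,"ry":0,"rz":0},{"jaw":0.3,"x":0,"y":0,"z":0,"rx":0,"ry":0,"rz":0}]'
python3 p.py 459 -230.8 19 75.3
```

```text
clock: 19.8
tool_pos: [0.4615, -0.2262, 0.075]
orientation: [-1.573, -0.003, 1.303]
wrist_force: [0.1, -0.0, -0.5]
gripper_width: 0.0596
turn [ 0.15 -0.62  0.17] shift [-5.  56.   1.2] yaw 74.68 pos [ 461.5 -226.2   75. ] w 59.6 F [ 0.1 -0.  -0.5] t 19.8
```

```bash
python3 -m handwheel '[{"jaw":0.3,"x":-5,"y":10,"z":1,"rx":0,"ry":-0.6,"rz":0},{"jaw":0.3,"x":0,"y":15,"z":0,"rx":0,"ry":0,"rz":0},{"jaw":0.3,"x":0,"y":15,"z":0,"rx":0,"ry":0,"rz":0},{"jaw":0.3,"x":0,"y":13,"z":0,"rx":0,"ry":0,"rz":0},{"jaw":0.3,"x":0,"y":0,"z":0,"rx":0,"ry":0,"rz":0}]'
python3 p.py 459 -230.8 19 75.3; python3 meas.py C2|sed -n 3p
```

```text
clock: 20.3
tool_pos: [0.4592, -0.2287, 0.0164]
orientation: [-1.572, -0.004, 1.316]
wrist_force: [0.3, 0.4, 0.5]
gripper_width: 0.0598
turn [0.07 0.07 0.21] shift [-2.1 -2.6 -0.4] yaw 75.37 pos [ 459.2 -228.7   16.4] w 59.8 F [0.3 0.4 0.5] t 20.3
barC [ 436.8 -224.8] len 95.2 yaw -14.73 z 45.2 15361
```

```bash
python3 -m handwheel '[{"jaw":1,"x":-2,"y":-2.5,"z":0,"rx":0,"ry":0,"rz":0},{"jaw":1,"x":0,"y":0,"z":0,"rx":0,"ry":0,"rz":0},{"jaw":1,"x":0,"y":0,"z":0,"rx":0,"ry":0,"rz":0},{"jaw":1,"x":0,"y":0,"z":0,"rx":0,"ry":0,"rz":0}]'
python3 p.py 459 -230.8 19 75.3
python3 -m handwheel '[{"jaw":1,"x":0,"y":-20,"z":0,"rx":0,"ry":0,"rz":0},{"jaw":1,"x":0,"y":-30,"z":0,"rx":0,"ry":0,"rz":0},{"jaw":1,"x":0,"y":-30,"z":0,"rx":0,"ry":7.7,"rz":0},{"jaw":1,"x":0,"y":-25,"z":0,"rx":0,"ry":7.8,"rz":0},{"jaw":1,"x":0,"y":0,"z":0,"rx":0,"ry":7.8,"rz":0},{"jaw":1,"x":0,"y":0,"z":0,"rx":0,"ry":7.8,"rz":0},{"jaw":1,"x":0,"y":0,"z":0,"rx":0,"ry":7.8,"rz":0},{"jaw":1,"x":0,"y":0,"z":0,"rx":0,"ry":7.8,"rz":0},{"jaw":1,"x":0,"y":0,"z":0,"rx":0,"ry":7.8,"rz":0},{"jaw":1,"x":0,"y":0,"z":0,"rx":0,"ry":7.8,"rz":0},{"jaw":1,"x":0,"y":0,"z":0,"rx":0,"ry":7.8,"rz":0},{"jaw":1,"x":0,"y":0,"z":0,"rx":0,"ry":7.8,"rz":0}]'
python3 p.py 561.6 17.5 110 -2.5
```

```text
clock: 20.75
tool_pos: [0.4599, -0.231, 0.022]
orientation: [-1.575, -0.004, 1.315]
wrist_force: [-0.3, 0.5, -3.3]
gripper_width: 0.032
turn [0.23 0.07 0.24] shift [-0.1  3.   0.9] yaw 75.37 pos [ 459.9 -231.    22. ] w 32.0 F [-0.3  0.5 -3.3] t 20.8
clock: 21.95
tool_pos: [0.4585, -0.2322, 0.133]
orientation: [-1.57, -0.006, -0.098]
wrist_force: [-0.1, -1.0, -3.1]
gripper_width: 0.0323
turn [-0.03 -3.09  0.37] shift [ 92.1  23.  253.9] yaw -5.59 pos [ 458.5 -232.2  133. ] w 32.3 F [-0.1 -1.  -3.1] t 21.9
```

```bash
python3 -m handwheel '[{"jaw":1,"x":0,"y":0,"z":0,"rx":0,"ry":-3,"rz":0.3},{"jaw":1,"x":15,"y":0,"z":42,"rx":0,"ry":0,"rz":0},{"jaw":1,"x":15,"y":0,"z":42,"rx":0,"ry":0,"rz":0},{"jaw":1,"x":15,"y":0,"z":42,"rx":0,"ry":0,"rz":0},{"jaw":1,"x":15,"y":0,"z":42,"rx":0,"ry":0,"rz":0},{"jaw":1,"x":15,"y":0,"z":42,"rx":0,"ry":0,"rz":0},{"jaw":1,"x":15,"y":0,"z":42,"rx":0,"ry":0,"rz":0},{"jaw":1,"x":0,"y":0,"z":0,"rx":0,"ry":0,"rz":0}]'
python3 p.py 561.6 17.5 65 -2.5
```

```text
clock: 22.75
tool_pos: [0.5644, 0.0222, 0.1341]
orientation: [-1.572, -0.004, -0.056]
wrist_force: [-0.6, -0.3, -3.4]
gripper_width: 0.0316
turn [ 0.08 -0.73  0.22] shift [-2.6 69.1 -4.8] yaw -3.23 pos [564.4  22.2 134.1] w 31.6 F [-0.6 -0.3 -3.4] t 22.8
```

```bash
python3 -m handwheel '[{"jaw":1,"x":-2.6,"y":12,"z":-4.5,"rx":0,"ry":-0.7,"rz":0},{"jaw":1,"x":0,"y":14,"z":0,"rx":0,"ry":0,"rz":0},{"jaw":1,"x":0,"y":14,"z":0,"rx":0,"ry":0,"rz":0},{"jaw":1,"x":0,"y":14,"z":0,"rx":0,"ry":0,"rz":0},{"jaw":1,"x":0,"y":10,"z":0,"rx":0,"ry":0,"rz":0},{"jaw":1,"x":0,"y":5,"z":0,"rx":0,"ry":0,"rz":0},{"jaw":1,"x":0,"y":0,"z":0,"rx":0,"ry":0,"rz":0}]'
python3 p.py 561.6 17.5 52 -2.5
```

```text
clock: 23.45
tool_pos: [0.5596, 0.0144, 0.0569]
orientation: [-1.573, -0.001, -0.046]
wrist_force: [-0.8, 0.3, -2.4]
gripper_width: 0.0322
turn [ 0.13 -0.12  0.05] shift [1.8 4.9 3.2] yaw -2.62 pos [559.6  14.4  56.9] w 32.2 F [-0.8  0.3 -2.4] t 23.4
```

```bash
python3 -m handwheel '[{"jaw":1,"x":1.8,"y":0,"z":3.2,"rx":0,"ry":0,"rz":0},{"jaw":1,"x":0,"y":4,"z":0,"rx":0,"ry":0,"rz":0},{"jaw":1,"x":-0.5,"y":4,"z":0,"rx":0,"ry":0,"rz":0},{"jaw":1,"x":-0.5,"y":4,"z":0,"rx":0,"ry":0,"rz":0},{"jaw":1,"x":-0.5,"y":4,"z":0,"rx":0,"ry":0,"rz":0}]'
python3 p.py 561.6 17.5 22 -2.5
python3 -m handwheel '[{"jaw":1,"x":-0.5,"y":4,"z":0,"rx":0,"ry":0,"rz":0},{"jaw":1,"x":0,"y":4,"z":0,"rx":0,"ry":0,"rz":0}]'
python3 p.py 561.6 17.5 22 -2.5
```

```text
clock: 23.95
tool_pos: [0.5632, 0.0176, 0.0447]
orientation: [-1.573, -0.009, -0.046]
wrist_force: [-1.6, -4.1, 4.2]
gripper_width: 0.0318
turn [ 0.13 -0.12  0.5 ] shift [-1.6 22.7 -0.2] yaw -2.62 pos [563.2  17.6  44.7] w 31.8 F [-1.6 -4.1  4.2] t 23.9
clock: 24.15
tool_pos: [0.5638, 0.0177, 0.0378]
orientation: [-1.573, -0.012, -0.046]
wrist_force: [0.3, -0.1, -1.3]
gripper_width: 0.0318
turn [ 0.13 -0.11  0.68] shift [-2.2 15.8 -0.3] yaw -2.61 pos [563.8  17.7  37.8] w 31.8 F [ 0.3 -0.1 -1.3] t 24.1
```

```bash
python3 -m handwheel '[{"jaw":1,"x":-1.8,"y":4,"z":0,"rx":0,"ry":0,"rz":0.6},{"jaw":1,"x":0,"y":4,"z":0,"rx":0,"ry":0,"rz":0},{"jaw":1,"x":0,"y":3,"z":0,"rx":0,"ry":0,"rz":0}]'
python3 p.py 561.6 17.5 22 -2.5
python3 -m handwheel '[{"jaw":1,"x":0,"y":3,"z":0,"rx":0,"ry":0,"rz":0}]'
python3 p.py 561.6 17.5 22 -2.5
```

```text
clock: 24.45
tool_pos: [0.5614, 0.0179, 0.025]
orientation: [-1.573, 0.001, -0.045]
wrist_force: [-0.7, 1.0, -3.3]
gripper_width: 0.032
turn [ 0.13 -0.1  -0.05] shift [ 0.2  3.  -0.4] yaw -2.6 pos [561.4  17.9  25. ] w 32.0 F [-0.7  1.  -3.3] t 24.4
clock: 24.55
tool_pos: [0.5611, 0.0179, 0.0213]
orientation: [-1.573, 0.002, -0.045]
wrist_force: [-0.9, -0.9, 4.7]
gripper_width: 0.0319
turn [ 0.13 -0.1  -0.09] shift [ 0.5 -0.7 -0.4] yaw -2.6 pos [561.1  17.9  21.3] w 31.9 F [-0.9 -0.9  4.7] t 24.6
```

```bash
python3 -m handwheel '[{"jaw":1,"x":0.2,"y":0.8,"z":0,"rx":0,"ry":0,"rz":0},{"jaw":0.4,"x":0,"y":0,"z":0,"rx":0,"ry":0,"rz":0},{"jaw":0.4,"x":0,"y":0,"z":0,"rx":0,"ry":0,"rz":0},{"jaw":0.4,"x":0,"y":0,"z":0,"rx":0,"ry":0,"rz":0}]'
python3 -m handwheel '[{"jaw":0.4,"x":0,"y":-20,"z":0,"rx":0,"ry":0,"rz":0},{"jaw":0.4,"x":0,"y":-40,"z":0,"rx":0,"ry":0,"rz":0},{"jaw":0,"x":0,"y":-40,"z":0,"rx":0,"ry":0,"rz":0},{"jaw":0,"x":0,"y":-40,"z":30,"rx":0,"ry":0,"rz":0},{"jaw":0,"x":0,"y":-40,"z":30,"rx":0,"ry":0,"rz":0},{"jaw":0,"x":10,"y":-40,"z":30,"rx":0,"ry":0,"rz":0},{"jaw":0,"x":10,"y":-30,"z":45,"rx":0,"ry":0,"rz":0},{"jaw":0,"x":10,"y":0,"z":45,"rx":0,"ry":0,"rz":0},{"jaw":0,"x":0,"y":0,"z":0,"rx":0,"ry":0,"rz":0}]'
cat > bars.py <<'E'
import sys; from h import *
cl=[cloud(n) for n in ("scene","side","wrist")]
cv2.imwrite("pics/sc_%s.png"%sys.argv[1],cl[0][0]); cv2.imwrite("pics/wr_%s.png"%sys.argv[1],cl[2][0])
t=np.radians(-2.5); ex=np.array([np.cos(t),np.sin(t)])
for nm,sel in(("fixed",cl[:2]),("wrist",cl[2:])):
  w,c=allpts(sel)
  for i,(x,y) in enumerate([(.4294,.0232),(.4954,.0204),(.5613,.0175)]):
    k=abs((w[:,:2]-[x,y])@ex)<.022
    try: print(nm,"seat",i+1,(x,y),*bar(w[k],c[k],x,y,1.527))
    except Exception: print(nm,i+1,"-")
E
python3 bars.py 1; python3 meas.py flat1|sed -n '4p;7p'; python3 p.py 622 295 120 74.9
```

```text
clock: 24.95
tool_pos: [0.5615, 0.0179, 0.0212]
orientation: [-1.573, 0.002, -0.045]
wrist_force: [0.4, 0.0, -0.8]
gripper_width: 0.0515
clock: 25.85
tool_pos: [0.5986, 0.1952, 0.2741]
orientation: [-1.57, 0.001, -0.049]
wrist_force: [0.1, -0.4, -0.4]
gripper_width: 0.0855
fixed seat 1 (0.4294, 0.0232) [429.3  23.7] len 158.8 yaw 87.62 z 46.5 620
fixed seat 2 (0.4954, 0.0204) [494.7  17.4] len 167.4 yaw 87.56 z 46.3 639
fixed seat 3 (0.5613, 0.0175) [561.   15.7] len 163.2 yaw 87.85 z 46.2 695
wrist seat 1 (0.4294, 0.0232) [429.3  28. ] len 151.2 yaw 87.6 z 45.6 517
wrist seat 2 (0.4954, 0.0204) [495.   19.8] len 154.5 yaw 87.57 z 45.5 1726
wrist seat 3 (0.5613, 0.0175) [561.   17.1] len 153.3 yaw 87.48 z 45.4 1694
flat [602.8 271.3] (160.2, 66.6) -15.06 36.7 6072
caddy [648.8  14.3] (187.0, 152.1) 88.28 12.7 7932
turn [-3.000e-02 -7.789e+01 -1.500e-01] shift [107.2 153.7   3.8] yaw -2.99 pos [597.8 190.5 273.7] w 85.6 F [-1.1 -0.4 -0. ] t 26.1
```

```bash
cat > lugs.py <<'E'
import sys; from h import *
def lugs(w,c,x,y,ztop,yaw=None):
    "lug tops (ztop) near x,y [m]: two blobs -> centres"
    a,b=near(w,c,x,y,.075); k=(abs(a[:,2]-ztop)<.0035)&brown(b); a=a[k]
    if len(a)<20: return print("no lugs")
    t,lab,cen=cv2.kmeans(a[:,:2].astype(np.float32),2,None,(3,50,1e-6),5,cv2.KMEANS_PP_CENTERS)
    for i in(0,1):
        (cx,cy),s,_=cv2.minAreaRect((a[lab[:,0]==i,:2]*1000).astype(np.float32)); print("lug",round(cx,1),round(cy,1),np.round(s,1),"z",(np.median(a[lab[:,0]==i,2])*1000).round(1)); cen[i]=cx,cy
    m=cen.mean(0); d=cen[1]-cen[0]; print("mid",m.round(1),"gap",np.hypot(*d).round(1),"axis",np.degrees(np.arctan2(d[1],d[0])).round(2)%180)
if __name__=="__main__":
    x,y,z=map(float,sys.argv[1:4]); w,c=allpts([cloud(sys.argv[4] if len(sys.argv)>4 else "wrist")]); lugs(w,c,x,y,z)
E
python3 lugs.py .674 .0125 .0207; python3 lugs.py .674 .0125 .0207 scene; python3 lugs.py .6028 .2713 .0445
python3 p.py 602.8 271.3 120 74.9
```

```text
lug 672.1 -26.5 [19.6 31.7] z 20.0
lug 675.5 52.9 [20.7 31.8] z 20.0
mid [673.8  13.2] gap 79.4 axis 87.5
lug 686.8 54.2 [68.8 53.3] z 19.9
lug 681.1 -29.2 [27.4 47.7] z 20.7
mid [683.9  12.5] gap 83.6 axis 86.11
lug 564.1 281.4 [31.8 20.1] z 44.1
lug 641.2 260.6 [31.7 19.9] z 43.9
mid [602.7 271. ] gap 79.8 axis 164.91
turn [-3.000e-02 -7.794e+01 -1.300e-01] shift [ 79.7 153.8  16.3] yaw -3.04 pos [597.8 190.2 273.8] w 85.2 F [-0.5 -0.3  0.2] t 26.2
```

```bash
python3 -m handwheel '[{"jaw":0,"x":0,"y":12,"z":0,"rx":0,"ry":-8.5,"rz":0},{"jaw":0,"x":0,"y":12,"z":0,"rx":0,"ry":-8.5,"rz":0},{"jaw":0,"x":0,"y":12,"z":0,"rx":0,"ry":-8.5,"rz":0},{"jaw":0,"x":0,"y":12,"z":0,"rx":0,"ry":-8.5,"rz":0},{"jaw":0,"x":0,"y":12,"z":0,"rx":0,"ry":-8.5,"rz":0},{"jaw":0,"x":0,"y":12,"z":0,"rx":0,"ry":-8.5,"rz":0},{"jaw":0,"x":0,"y":12,"z":0,"rx":0,"ry":-8.5,"rz":0},{"jaw":0,"x":0,"y":12,"z":0,"rx":0,"ry":-8.5,"rz":0},{"jaw":0,"x":0,"y":0,"z":0,"rx":0,"ry":-8.5,"rz":0},{"jaw":0,"x":20,"y":10,"z":4,"rx":0,"ry":-1.4,"rz":0},{"jaw":0,"x":20,"y":10,"z":4,"rx":0,"ry":0,"rz":0},{"jaw":0,"x":20,"y":10,"z":4,"rx":0,"ry":0,"rz":0}]'
python3 p.py 602.7 271.1 100 74.9
```

```text
clock: 27.4
tool_pos: [0.601, 0.2433, 0.1432]
orientation: [-1.571, 0.0, 1.318]
wrist_force: [-0.3, 0.0, 0.5]
gripper_width: 0.0857
turn [ 0.03  0.64 -0.03] shift [27.2 43.2  5.6] yaw 75.54 pos [601.  243.3 143.2] w 85.7 F [-0.3  0.   0.5] t 27.4
```

```bash
python3 -m handwheel '[{"jaw":0,"x":14,"y":14,"z":3,"rx":0,"ry":0.6,"rz":0},{"jaw":0,"x":13,"y":14,"z":3,"rx":0,"ry":0,"rz":0},{"jaw":0,"x":0,"y":14,"z":0,"rx":0,"ry":0,"rz":0},{"jaw":0,"x":0,"y":14,"z":0,"rx":0,"ry":0,"rz":0},{"jaw":0,"x":0,"y":0,"z":0,"rx":0,"ry":0,"rz":0}]'
python3 p.py 602.7 271.1 0 74.9; python3 lugs.py .6027 .2711 .0445
```

```text
clock: 27.9
tool_pos: [0.6003, 0.2767, 0.0794]
orientation: [-1.568, 0.003, 1.302]
wrist_force: [0.0, -0.1, -0.6]
gripper_width: 0.0852
turn [-0.17 -0.28 -0.15] shift [-4.8 79.4 -3.8] yaw 74.62 pos [600.3 276.7  79.4] w 85.2 F [ 0.  -0.1 -0.6] t 27.9
lug 564.3 281.4 [32.1 20.1] z 44.1
lug 641.3 260.5 [31.4 20.7] z 44.1
mid [602.8 270.9] gap 79.8 axis 164.82
```

```bash
python3 -m handwheel '[{"jaw":0,"x":-4.8,"y":12,"z":-3.5,"rx":0,"ry":-0.2,"rz":0},{"jaw":0,"x":0,"y":14,"z":0,"rx":0,"ry":0,"rz":0},{"jaw":0,"x":0,"y":14,"z":0,"rx":0,"ry":0,"rz":0},{"jaw":0,"x":0,"y":14,"z":0,"rx":0,"ry":0,"rz":0},{"jaw":0,"x":0,"y":10,"z":0,"rx":0,"ry":0,"rz":0},{"jaw":0,"x":0,"y":0,"z":0,"rx":0,"ry":0,"rz":0}]'
python3 p.py 602.7 271.1 0 74.9
```

```text
clock: 28.55
tool_pos: [0.6036, 0.269, 0.0122]
orientation: [-1.57, 0.001, 1.304]
wrist_force: [-0.5, 0.1, 0.4]
gripper_width: 0.085
turn [-0.04 -0.21 -0.06] shift [ 1.8 12.2  1.4] yaw 74.69 pos [603.6 269.   12.2] w 85.0 F [-0.5  0.1  0.4] t 28.6
```

```bash
python3 -m handwheel '[{"jaw":0,"x":1.8,"y":7,"z":1.4,"rx":0,"ry":-0.2,"rz":0},{"jaw":0,"x":0,"y":5,"z":0,"rx":0,"ry":0,"rz":0},{"jaw":1,"x":0,"y":0,"z":0,"rx":0,"ry":0,"rz":0},{"jaw":1,"x":0,"y":0,"z":0,"rx":0,"ry":0,"rz":0},{"jaw":1,"x":0,"y":0,"z":0,"rx":0,"ry":0,"rz":0},{"jaw":1,"x":0,"y":0,"z":0,"rx":0,"ry":0,"rz":0}]' 60
python3 p.py 602.7 271.1 0 74.9;python3 lugs.py .6027 .2711 .0445
```

```text
clock: 29.15
tool_pos: [0.603, 0.2717, 0.0001]
orientation: [-1.571, 0.001, 1.308]
wrist_force: [0.5, 0.9, -4.6]
gripper_width: 0.0653
turn [ 0.01  0.03 -0.03] shift [-0.7  0.1  0.1] yaw 74.93 pos [6.030e+02 2.717e+02 1.000e-01] w 65.3 F [ 0.5  0.9 -4.6] t 29.1
lug 562.3 274.2 [15.9 20.6] z 44.2
lug 566.5 289.9 [15.8 20.5] z 44.1
mid [564.4 282. ] gap 16.2 axis 74.91
```

```bash
python3 -m handwheel '[{"jaw":1,"x":0,"y":-20,"z":0,"rx":0,"ry":0,"rz":0},{"jaw":1,"x":0,"y":-30,"z":0,"rx":0,"ry":0,"rz":0},{"jaw":1,"x":0,"y":-30,"z":0,"rx":0,"ry":7.7,"rz":0},{"jaw":1,"x":0,"y":-20,"z":0,"rx":0,"ry":7.8,"rz":0},{"jaw":1,"x":0,"y":0,"z":0,"rx":0,"ry":7.8,"rz":0},{"jaw":1,"x":0,"y":0,"z":0,"rx":0,"ry":7.8,"rz":0},{"jaw":1,"x":0,"y":0,"z":0,"rx":0,"ry":7.8,"rz":0},{"jaw":1,"x":0,"y":0,"z":0,"rx":0,"ry":7.8,"rz":0},{"jaw":1,"x":0,"y":0,"z":0,"rx":0,"ry":7.8,"rz":0},{"jaw":1,"x":0,"y":0,"z":0,"rx":0,"ry":7.8,"rz":0},{"jaw":1,"x":0,"y":0,"z":0,"rx":0,"ry":7.8,"rz":0},{"jaw":1,"x":0,"y":0,"z":0,"rx":0,"ry":7,"rz":0}]'
python3 p.py 673.8 13.2 60 -2.5
```

```text
clock: 30.4
tool_pos: [0.6006, 0.2707, 0.1007]
orientation: [-1.574, 0.006, -0.09]
wrist_force: [-0.2, -0.1, -4.1]
gripper_width: 0.0648
turn [ 0.18 -2.67 -0.34] shift [  84.4   40.7 -254.1] yaw -5.17 pos [600.6 270.7 100.7] w 64.8 F [-0.2 -0.1 -4.1] t 30.4
```

```bash
python3 -m handwheel '[{"jaw":1,"x":0,"y":0,"z":0,"rx":0,"ry":-2.6,"rz":-0.3},{"jaw":1,"x":14,"y":0,"z":-42,"rx":0,"ry":0,"rz":0},{"jaw":1,"x":14,"y":0,"z":-42,"rx":0,"ry":0,"rz":0},{"jaw":1,"x":14,"y":0,"z":-42,"rx":0,"ry":0,"rz":0},{"jaw":1,"x":14,"y":0,"z":-42,"rx":0,"ry":0,"rz":0},{"jaw":1,"x":14,"y":0,"z":-42,"rx":0,"ry":0,"rz":0},{"jaw":1,"x":14,"y":0,"z":-42,"rx":0,"ry":0,"rz":0},{"jaw":1,"x":0,"y":0,"z":0,"rx":0,"ry":0,"rz":0}]'
python3 p.py 673.8 13.2 30 -2.5
```

```text
clock: 31.2
tool_pos: [0.6726, 0.0066, 0.0988]
orientation: [-1.574, 0.004, -0.045]
wrist_force: [0.2, 0.7, -4.8]
gripper_width: 0.0651
turn [ 0.21 -0.09 -0.22] shift [ 0.9 68.8  6.7] yaw -2.59 pos [672.6   6.6  98.8] w 65.1 F [ 0.2  0.7 -4.8] t 31.2
```

```bash
python3 -m handwheel '[{"jaw":1,"x":0.9,"y":10,"z":6.7,"rx":0.2,"ry":0,"rz":-0.2},{"jaw":1,"x":0,"y":14,"z":0,"rx":0,"ry":0,"rz":0},{"jaw":1,"x":0,"y":14,"z":0,"rx":0,"ry":0,"rz":0},{"jaw":1,"x":0,"y":14,"z":0,"rx":0,"ry":0,"rz":0},{"jaw":1,"x":0,"y":10,"z":0,"rx":0,"ry":0,"rz":0},{"jaw":1,"x":0,"y":5,"z":0,"rx":0,"ry":0,"rz":0},{"jaw":1,"x":0,"y":0,"z":0,"rx":0,"ry":0,"rz":0}]'
python3 p.py 673.8 13.2 23 -2.5
```

```text
clock: 31.9
tool_pos: [0.6716, 0.0165, 0.0226]
orientation: [-1.57, 0.005, -0.043]
wrist_force: [-0.1, -0.4, -4.8]
gripper_width: 0.0651
turn [-0.04  0.04 -0.28] shift [ 2.3 -0.4 -3.2] yaw -2.46 pos [671.6  16.5  22.6] w 65.1 F [-0.1 -0.4 -4.8] t 31.9
```

```bash
python3 -m handwheel '[{"jaw":1,"x":2.2,"y":0,"z":-3.2,"rx":0,"ry":0,"rz":-0.3},{"jaw":1,"x":0,"y":0,"z":0,"rx":0,"ry":0,"rz":0}]'
python3 p.py 673.8 13.2 12 -2.5; python3 lugs.py .6745 .053 .067
```

```text
clock: 32.1
tool_pos: [0.6742, 0.0132, 0.0232]
orientation: [-1.57, -0.002, -0.042]
wrist_force: [0.1, 0.1, -5.7]
gripper_width: 0.0655
turn [-0.04  0.07  0.09] shift [-0.4 11.2 -0. ] yaw -2.43 pos [674.2  13.2  23.2] w 65.5 F [ 0.1  0.1 -5.7] t 32.1
lug 689.1 31.5 [20.4 68. ] z 67.2
lug 654.7 36.7 [68.6 24.7] z 67.1
mid [671.9  34.1] gap 34.9 axis 171.43
```

Position within half a millimetre; lower with force checks.

```bash
python3 -m handwheel '[{"jaw":1,"x":-0.3,"y":3,"z":0,"rx":0,"ry":0,"rz":0},{"jaw":1,"x":0,"y":3,"z":0,"rx":0,"ry":0,"rz":0}]'
python3 p.py 673.8 13.2 12 -2.5
python3 -m handwheel '[{"jaw":1,"x":0,"y":3,"z":0,"rx":0,"ry":0,"rz":0},{"jaw":1,"x":0,"y":2,"z":0,"rx":0,"ry":0,"rz":0}]'
python3 p.py 673.8 13.2 12 -2.5
```

```text
clock: 32.35
tool_pos: [0.6746, 0.0132, 0.0184]
orientation: [-1.57, -0.004, -0.043]
wrist_force: [0.1, -0.4, -4.7]
gripper_width: 0.0654
turn [-0.05  0.05  0.21] shift [-0.8  6.4  0. ] yaw -2.45 pos [674.6  13.2  18.4] w 65.4 F [ 0.1 -0.4 -4.7] t 32.4
clock: 32.55
tool_pos: [0.6746, 0.0131, 0.0131]
orientation: [-1.57, -0.004, -0.043]
wrist_force: [-0.7, -0.2, -5.0]
gripper_width: 0.0649
turn [-0.05  0.04  0.23] shift [-0.8  1.1  0. ] yaw -2.46 pos [674.6  13.1  13.1] w 64.9 F [-0.7 -0.2 -5. ] t 32.5
```

```bash
python3 -m handwheel '[{"jaw":1,"x":-0.5,"y":1.2,"z":0,"rx":0,"ry":0,"rz":0},{"jaw":1,"x":0,"y":0.5,"z":0,"rx":0,"ry":0,"rz":0}]'
python3 p.py 673.8 13.2 12 -2.5
python3 -m handwheel '[{"jaw":0,"x":0,"y":0,"z":0,"rx":0,"ry":0,"rz":0},{"jaw":0,"x":0,"y":0,"z":0,"rx":0,"ry":0,"rz":0},{"jaw":0,"x":0,"y":-20,"z":0,"rx":0,"ry":0,"rz":0},{"jaw":0,"x":0,"y":-40,"z":0,"rx":0,"ry":0,"rz":0},{"jaw":0,"x":0,"y":-45,"z":0,"rx":0,"ry":0,"rz":0},{"jaw":0,"x":-20,"y":-40,"z":-20,"rx":0,"ry":0,"rz":0},{"jaw":0,"x":-20,"y":-40,"z":-40,"rx":0,"ry":0,"rz":0},{"jaw":0,"x":-15,"y":-30,"z":-45,"rx":0,"ry":0,"rz":0},{"jaw":0,"x":-15,"y":0,"z":-45,"rx":0,"ry":0,"rz":0},{"jaw":0,"x":-10,"y":0,"z":-45,"rx":0,"ry":0,"rz":0},{"jaw":0,"x":0,"y":0,"z":0,"rx":0,"ry":0,"rz":0}]'
python3 meas.py right|sed -n '5,6p'; python3 lugs.py .6276 -.3035 .058;python3 lugs.py .4265 -.377 .108
python3 lugs.py .6738 .0132 .056
python3 p.py 627.6 -303.5 150 100
```

```text
clock: 32.75
tool_pos: [0.6744, 0.0132, 0.0122]
orientation: [-1.57, -0.005, -0.043]
wrist_force: [-4.9, 0.3, 4.9]
gripper_width: 0.0652
turn [-0.05  0.04  0.26] shift [-0.6  0.2  0. ] yaw -2.46 pos [674.4  13.2  12.2] w 65.2 F [-4.9  0.3  4.9] t 32.8
clock: 33.85
tool_pos: [0.5889, -0.1716, 0.2277]
orientation: [-1.573, -0.013, -0.039]
wrist_force: [0.2, 0.6, 0.7]
gripper_width: 0.085
caseS [ 626.9 -306.3] (129.9, 61.7) 10.11 50.6 3492
stack [ 482.  -363.6] (30.9, 17.5) 89.79 100.4 297
lug 587.2 -313.2 [20.  32.9] z 57.9
lug 666.0 -299.9 [19.9 33.3] z 57.9
mid [ 626.6 -306.6] gap 79.9 axis 9.54
lug 383.4 -392.4 [9.4 4.5] z 108.4
lug 392.3 -391.1 [5.7 7.3] z 106.7
mid [ 387.8 -391.8] gap 9.0 axis 8.19
lug 680.6 -27.3 [19.9 16.4] z 55.9
lug 664.4 -26.7 [19.8 15.5] z 55.8
mid [672.5 -27. ] gap 16.2 axis 177.9
turn [   0.58 -102.      0.42] shift [-141.2   76.4  -13. ] yaw -2.01 pos [ 590.2 -166.7  226.4] w 85.1 F [ 0.5 -0.3  0.1] t 34.0
```

```bash
python3 -m handwheel '[{"jaw":0,"x":0,"y":9,"z":0,"rx":0.3,"ry":8.5,"rz":0.4},{"jaw":0,"x":0,"y":9,"z":0,"rx":0,"ry":8.5,"rz":0},{"jaw":0,"x":0,"y":9,"z":0,"rx":0,"ry":8.5,"rz":0},{"jaw":0,"x":0,"y":9,"z":0,"rx":0,"ry":8.5,"rz":0},{"jaw":0,"x":0,"y":9,"z":0,"rx":0,"ry":8.5,"rz":0},{"jaw":0,"x":0,"y":9,"z":0,"rx":0,"ry":8.5,"rz":0},{"jaw":0,"x":0,"y":9,"z":0,"rx":0,"ry":8.5,"rz":0},{"jaw":0,"x":0,"y":0,"z":0,"rx":0,"ry":8.5,"rz":0},{"jaw":0,"x":0,"y":0,"z":0,"rx":0,"ry":8.5,"rz":0},{"jaw":0,"x":0,"y":0,"z":0,"rx":0,"ry":1.5,"rz":0}]'
python3 p.py 626.7 -306.5 95 -80.3
```

```text
clock: 35.05
tool_pos: [0.5948, -0.152, 0.1575]
orientation: [-1.569, 0.008, -1.415]
wrist_force: [-0.0, -0.0, 0.4]
gripper_width: 0.0853
turn [-0.1  -0.77 -0.45] shift [157.7  62.5   5.5] yaw -81.07 pos [ 594.8 -152.   157.5] w 85.3 F [-0.  -0.   0.4] t 35.0
```

```bash
python3 -m handwheel '[{"jaw":0,"x":39,"y":0,"z":1,"rx":0,"ry":-0.7,"rz":-0.4},{"jaw":0,"x":39,"y":0,"z":1,"rx":0,"ry":0,"rz":0},{"jaw":0,"x":39,"y":8,"z":1,"rx":0,"ry":0,"rz":0},{"jaw":0,"x":39,"y":14,"z":1,"rx":0,"ry":0,"rz":0},{"jaw":0,"x":0,"y":14,"z":0,"rx":0,"ry":0,"rz":0},{"jaw":0,"x":0,"y":14,"z":0,"rx":0,"ry":0,"rz":0},{"jaw":0,"x":0,"y":0,"z":0,"rx":0,"ry":0,"rz":0}]'
python3 p.py 626.7 -306.5 14 -80.3; python3 lugs.py .6276 -.3055 .058
```

```text
clock: 35.75
tool_pos: [0.6303, -0.2997, 0.1027]
orientation: [-1.57, 0.003, -1.39]
wrist_force: [0.0, 0.5, -0.6]
gripper_width: 0.0854
turn [-0.05  0.67 -0.17] shift [ 6.1 88.7 -4.7] yaw -79.63 pos [ 630.3 -299.7  102.7] w 85.4 F [ 0.   0.5 -0.6] t 35.8
lug 666.6 -299.7 [20.2 32. ] z 58.0
lug 587.8 -313.4 [21. 32.] z 58.1
mid [ 627.2 -306.5] gap 80.0 axis 9.910004
```

```bash
python3 -m handwheel '[{"jaw":0,"x":6,"y":8,"z":-4,"rx":0,"ry":0.6,"rz":0},{"jaw":0,"x":0,"y":14,"z":0,"rx":0,"ry":0,"rz":0},{"jaw":0,"x":0,"y":14,"z":0,"rx":0,"ry":0,"rz":0},{"jaw":0,"x":0,"y":14,"z":0,"rx":0,"ry":0,"rz":0},{"jaw":0,"x":0,"y":14,"z":0,"rx":0,"ry":0,"rz":0},{"jaw":0,"x":0,"y":8,"z":0,"rx":0,"ry":0,"rz":0},{"jaw":0,"x":0,"y":0,"z":0,"rx":0,"ry":0,"rz":0}]'
python3 p.py 627 -306.5 10 -80.2
```

```text
clock: 36.5
tool_pos: [0.6283, -0.3038, 0.027]
orientation: [-1.568, 0.002, -1.398]
wrist_force: [-0.3, 0.4, -0.0]
gripper_width: 0.0851
turn [-0.18  0.1  -0.09] shift [ 2.4 17.  -1.7] yaw -80.1 pos [ 628.3 -303.8   27. ] w 85.1 F [-0.3  0.4 -0. ] t 36.5
```

```bash
python3 -m handwheel '[{"jaw":0,"x":2.4,"y":9,"z":-1.7,"rx":0,"ry":0,"rz":0},{"jaw":0,"x":0,"y":8,"z":0,"rx":0,"ry":0,"rz":0},{"jaw":1,"x":0,"y":0,"z":0,"rx":0,"ry":0,"rz":0},{"jaw":1,"x":0,"y":0,"z":0,"rx":0,"ry":0,"rz":0},{"jaw":1,"x":0,"y":0,"z":0,"rx":0,"ry":0,"rz":0},{"jaw":1,"x":0,"y":0,"z":0,"rx":0,"ry":0,"rz":0}]' 60
python3 p.py 627 -306.5 10 -80.2;python3 lugs.py .6666 -.2997 .058
python3 -m handwheel '[{"jaw":1,"x":0,"y":-20,"z":0,"rx":0,"ry":0,"rz":0},{"jaw":1,"x":0,"y":-40,"z":0,"rx":0,"ry":0,"rz":0},{"jaw":1,"x":0,"y":-40,"z":0,"rx":0,"ry":-7.7,"rz":0},{"jaw":1,"x":0,"y":-30,"z":0,"rx":0,"ry":-7.8,"rz":0},{"jaw":1,"x":0,"y":0,"z":0,"rx":0,"ry":-7.8,"rz":0},{"jaw":1,"x":0,"y":0,"z":0,"rx":0,"ry":-7.8,"rz":0},{"jaw":1,"x":0,"y":0,"z":0,"rx":0,"ry":-7.8,"rz":0},{"jaw":1,"x":0,"y":0,"z":0,"rx":0,"ry":-7.8,"rz":0},{"jaw":1,"x":0,"y":0,"z":0,"rx":0,"ry":-7.8,"rz":0},{"jaw":1,"x":0,"y":0,"z":0,"rx":0,"ry":-7.8,"rz":0},{"jaw":1,"x":0,"y":0,"z":0,"rx":0,"ry":-7.8,"rz":0},{"jaw":1,"x":0,"y":0,"z":0,"rx":0,"ry":-7,"rz":0}]'
python3 p.py 674 13.1 100 -2.5
```

```text
clock: 37.1
tool_pos: [0.6274, -0.307, 0.0095]
orientation: [-1.567, 0.001, -1.398]
wrist_force: [-0.1, 0.4, -3.0]
gripper_width: 0.0596
turn [-0.23  0.09 -0.06] shift [-0.6 -0.5 -0.3] yaw -80.11 pos [ 627.4 -307.     9.5] w 59.6 F [-0.1  0.4 -3. ] t 37.1
lug 665.0 -292.3 [21. 16.] z 58.1
lug 667.9 -308.2 [20.8 15.8] z 58.2
mid [ 666.5 -300.2] gap 16.2 axis 100.24
clock: 38.35
tool_pos: [0.6255, -0.3062, 0.1433]
orientation: [-1.568, -0.001, -0.0]
wrist_force: [-0.2, -0.7, -3.7]
gripper_width: 0.0594
turn [-0.19  2.49  0.04] shift [ 34.5  43.3 321.1] yaw -0.01 pos [ 625.5 -306.2  143.3] w 59.4 F [-0.2 -0.7 -3.7] t 38.4
```

```bash
python3 -m handwheel '[{"jaw":1,"x":0,"y":0,"z":0,"rx":0,"ry":2.4,"rz":0},{"jaw":1,"x":4,"y":0,"z":40,"rx":0,"ry":0,"rz":0},{"jaw":1,"x":5,"y":0,"z":40,"rx":0,"ry":0,"rz":0},{"jaw":1,"x":5,"y":0,"z":40,"rx":0,"ry":0,"rz":0},{"jaw":1,"x":5,"y":0,"z":40,"rx":0,"ry":0,"rz":0},{"jaw":1,"x":5,"y":0,"z":40,"rx":0,"ry":0,"rz":0},{"jaw":1,"x":5,"y":0,"z":40,"rx":0,"ry":0,"rz":0},{"jaw":1,"x":5,"y":0,"z":40,"rx":0,"ry":0,"rz":0},{"jaw":1,"x":0,"y":5,"z":35,"rx":0,"ry":0,"rz":0},{"jaw":1,"x":0,"y":14,"z":0,"rx":0,"ry":0,"rz":0},{"jaw":1,"x":0,"y":14,"z":0,"rx":0,"ry":0,"rz":0},{"jaw":1,"x":0,"y":0,"z":0,"rx":0,"ry":0,"rz":0}]'
python3 p.py 674 13.1 70 -2.5
```

```text
clock: 39.55
tool_pos: [0.6711, 0.019, 0.1081]
orientation: [-1.567, 0.001, -0.039]
wrist_force: [-0.3, -0.7, -3.8]
gripper_width: 0.0593
turn [-0.2   0.25 -0.08] shift [ 3.2 38.1 -5.8] yaw -2.25 pos [671.1  19.  108.1] w 59.3 F [-0.3 -0.7 -3.8] t 39.5
```

```bash
python3 -m handwheel '[{"jaw":1,"x":3.2,"y":6,"z":-5.8,"rx":-0.2,"ry":0.3,"rz":0},{"jaw":1,"x":0,"y":12,"z":0,"rx":0,"ry":0,"rz":0},{"jaw":1,"x":0,"y":10,"z":0,"rx":0,"ry":0,"rz":0},{"jaw":1,"x":0,"y":4,"z":0,"rx":0,"ry":0,"rz":0},{"jaw":1,"x":0,"y":0,"z":0,"rx":0,"ry":0,"rz":0}]'
python3 p.py 674 13.1 70 -2.5
```

```text
clock: 40.05
tool_pos: [0.6742, 0.0089, 0.0731]
orientation: [-1.572, 0.002, -0.049]
wrist_force: [-0.3, -0.6, -3.2]
gripper_width: 0.059
turn [ 0.04 -0.32 -0.11] shift [-0.4  3.1  4.2] yaw -2.82 pos [674.2   8.9  73.1] w 59.0 F [-0.3 -0.6 -3.2] t 40.0
```

```bash
python3 -m handwheel '[{"jaw":1,"x":-0.4,"y":2,"z":4.1,"rx":0,"ry":-0.3,"rz":0},{"jaw":1,"x":0,"y":2,"z":0,"rx":0,"ry":0,"rz":0},{"jaw":1,"x":0,"y":0,"z":0,"rx":0,"ry":0,"rz":0}]'
python3 p.py 674 13.1 57.5 -2.5
python3 -m handwheel '[{"jaw":1,"x":-0.3,"y":3,"z":0,"rx":0,"ry":0,"rz":0},{"jaw":1,"x":0,"y":3,"z":0,"rx":0,"ry":0,"rz":0}]'
python3 p.py 674 13.1 57.5 -2.5
```

```text
clock: 40.35
tool_pos: [0.6743, 0.0134, 0.0695]
orientation: [-1.571, 0.001, -0.044]
wrist_force: [-0.9, 0.6, -3.9]
gripper_width: 0.0591
turn [ 0.04  0.01 -0.06] shift [-0.2 12.  -0.3] yaw -2.49 pos [674.3  13.4  69.5] w 59.1 F [-0.9  0.6 -3.9] t 40.4
clock: 40.55
tool_pos: [0.6743, 0.0136, 0.064]
orientation: [-1.571, -0.0, -0.043]
wrist_force: [-0.2, -0.2, -3.5]
gripper_width: 0.0596
turn [0.04 0.02 0.02] shift [-0.3  6.5 -0.5] yaw -2.48 pos [674.3  13.6  64. ] w 59.6 F [-0.2 -0.2 -3.5] t 40.5
```

```bash
python3 -m handwheel '[{"jaw":1,"x":-0.2,"y":3,"z":-0.3,"rx":0,"ry":0,"rz":0},{"jaw":1,"x":0,"y":2,"z":0,"rx":0,"ry":0,"rz":0}]'
python3 p.py 674 13.1 57.5 -2.5
python3 -m handwheel '[{"jaw":1,"x":0,"y":1.5,"z":0,"rx":0,"ry":0,"rz":0},{"jaw":1,"x":0,"y":0.5,"z":0,"rx":0,"ry":0,"rz":0}]'
python3 p.py 674 13.1 57.5 -2.5
```

```text
clock: 40.75
tool_pos: [0.6741, 0.0133, 0.0586]
orientation: [-1.571, -0.0, -0.043]
wrist_force: [-0.6, 0.2, -3.8]
gripper_width: 0.0592
turn [0.04 0.03 0.02] shift [-0.   1.1 -0.2] yaw -2.47 pos [674.1  13.3  58.6] w 59.2 F [-0.6  0.2 -3.8] t 40.8
clock: 40.95
tool_pos: [0.6741, 0.0133, 0.0574]
orientation: [-1.571, -0.0, -0.043]
wrist_force: [-3.5, 0.0, 3.5]
gripper_width: 0.0593
turn [0.03 0.03 0.02] shift [-0.1 -0.1 -0.2] yaw -2.47 pos [674.1  13.3  57.4] w 59.3 F [-3.5  0.   3.5] t 41.0
```

```bash
python3 -m handwheel '[{"jaw":0,"x":0,"y":0,"z":0,"rx":0,"ry":0,"rz":0},{"jaw":0,"x":0,"y":0,"z":0,"rx":0,"ry":0,"rz":0},{"jaw":0,"x":0,"y":-20,"z":0,"rx":0,"ry":0,"rz":0},{"jaw":0,"x":0,"y":-40,"z":0,"rx":0,"ry":0,"rz":0},{"jaw":0,"x":0,"y":-45,"z":0,"rx":0,"ry":0,"rz":0},{"jaw":0,"x":-25,"y":-30,"z":-30,"rx":0,"ry":0,"rz":0},{"jaw":0,"x":-30,"y":-30,"z":-35,"rx":0,"ry":0,"rz":0},{"jaw":0,"x":-30,"y":-30,"z":-35,"rx":0,"ry":0,"rz":0},{"jaw":0,"x":-30,"y":-15,"z":-35,"rx":0,"ry":0,"rz":0},{"jaw":0,"x":-30,"y":0,"z":-35,"rx":0,"ry":0,"rz":0},{"jaw":0,"x":-30,"y":0,"z":-35,"rx":0,"ry":0,"rz":0},{"jaw":0,"x":-30,"y":0,"z":-35,"rx":0,"ry":0,"rz":0}]'
python3 -m handwheel '[{"jaw":0,"x":0,"y":0,"z":-35,"rx":0,"ry":0,"rz":0},{"jaw":0,"x":0,"y":0,"z":0,"rx":0,"ry":0,"rz":0}]'
python3 meas.py st|sed -n 6p; python3 lugs.py .4265 -.377 .108;python3 lugs.py .6738 .0132 .106 scene
python3 p.py 426.5 -377 160 -90.5
```

```text
clock: 42.15
tool_pos: [0.4608, -0.2151, 0.2712]
orientation: [-1.575, -0.007, -0.036]
wrist_force: [1.4, -1.3, 0.1]
gripper_width: 0.0853
clock: 42.35
tool_pos: [0.4561, -0.2543, 0.2731]
orientation: [-1.578, -0.01, -0.041]
wrist_force: [0.3, 0.2, -0.0]
gripper_width: 0.0849
stack [ 425.3 -379.3] (129.9, 62.0) -0.02 100.6 3684
lug 385.4 -378.5 [33.1 20.2] z 107.9
lug 465.2 -379.1 [19.2 32.2] z 107.9
mid [ 425.3 -378.8] gap 79.8 axis 179.56
lug 673.1 -25.9 [19.8 32.8] z 106.1
lug 676.8 45.6 [31.5 36.5] z 106.2
mid [675.    9.8] gap 71.6 axis 87.1
turn [-0.15 88.34  0.71] shift [126.1 113.1 -29.6] yaw -2.16 pos [ 457.2 -251.1  273.1] w 85.3 F [ 0.3  0.3 -0.3] t 42.5
```

```bash
python3 -m handwheel '[{"jaw":0,"x":0,"y":9,"z":0,"rx":0,"ry":8.5,"rz":0.7},{"jaw":0,"x":0,"y":9,"z":0,"rx":0,"ry":8.5,"rz":0},{"jaw":0,"x":0,"y":9,"z":0,"rx":0,"ry":8.5,"rz":0},{"jaw":0,"x":0,"y":9,"z":0,"rx":0,"ry":8.5,"rz":0},{"jaw":0,"x":0,"y":9,"z":0,"rx":0,"ry":8.5,"rz":0},{"jaw":0,"x":0,"y":9,"z":0,"rx":0,"ry":8.5,"rz":0},{"jaw":0,"x":0,"y":9,"z":0,"rx":0,"ry":8.5,"rz":0},{"jaw":0,"x":0,"y":9,"z":0,"rx":0,"ry":8.5,"rz":0},{"jaw":0,"x":0,"y":0,"z":0,"rx":0,"ry":8.5,"rz":0},{"jaw":0,"x":0,"y":0,"z":0,"rx":0,"ry":8.5,"rz":0},{"jaw":0,"x":0,"y":0,"z":0,"rx":0,"ry":3.1,"rz":0}]'
python3 p.py 425.3 -379 140 -90.3
```

```text
clock: 43.6
tool_pos: [0.4636, -0.238, 0.1976]
orientation: [-1.573, -0.003, -1.596]
wrist_force: [-0.0, 0.6, -0.1]
gripper_width: 0.0856
turn [ 0.15 -1.16  0.19] shift [141.2  57.6 -37.5] yaw -91.46 pos [ 463.6 -238.   197.6] w 85.6 F [-0.   0.6 -0.1] t 43.6
```

```bash
python3 -m handwheel '[{"jaw":0,"x":35,"y":0,"z":-9,"rx":0,"ry":-1.1,"rz":0},{"jaw":0,"x":35,"y":0,"z":-9,"rx":0,"ry":0,"rz":0},{"jaw":0,"x":35,"y":0,"z":-9,"rx":0,"ry":0,"rz":0},{"jaw":0,"x":33,"y":10,"z":-9,"rx":0,"ry":0,"rz":0},{"jaw":0,"x":0,"y":14,"z":0,"rx":0,"ry":0,"rz":0},{"jaw":0,"x":0,"y":14,"z":0,"rx":0,"ry":0,"rz":0},{"jaw":0,"x":0,"y":0,"z":0,"rx":0,"ry":0,"rz":0}]'
python3 p.py 425.3 -379 60 -90.3; python3 lugs.py .4253 -.379 .108
```

```text
clock: 44.3
tool_pos: [0.4308, -0.372, 0.1581]
orientation: [-1.572, -0.002, -1.565]
wrist_force: [0.1, 0.6, -0.3]
gripper_width: 0.0854
turn [0.07 0.6  0.13] shift [ 7.  98.1 -5.5] yaw -89.7 pos [ 430.8 -372.   158.1] w 85.4 F [ 0.1  0.6 -0.3] t 44.3
lug 465.5 -379.4 [31.7 20.4] z 108.0
lug 385.8 -378.7 [21.3 31.9] z 108.0
mid [ 425.6 -379. ] gap 79.7 axis 179.47
```

```bash
python3 -m handwheel '[{"jaw":0,"x":7,"y":8,"z":-5,"rx":0,"ry":0.7,"rz":0},{"jaw":0,"x":0,"y":14,"z":0,"rx":0,"ry":0,"rz":0},{"jaw":0,"x":0,"y":14,"z":0,"rx":0,"ry":0,"rz":0},{"jaw":0,"x":0,"y":14,"z":0,"rx":0,"ry":0,"rz":0},{"jaw":0,"x":0,"y":14,"z":0,"rx":0,"ry":0,"rz":0},{"jaw":0,"x":0,"y":8,"z":0,"rx":0,"ry":0,"rz":0},{"jaw":0,"x":0,"y":0,"z":0,"rx":0,"ry":0,"rz":0}]'
python3 p.py 425.5 -379 60 -90.5
```

```text
clock: 45.05
tool_pos: [0.4269, -0.3775, 0.0815]
orientation: [-1.571, -0.003, -1.575]
wrist_force: [0.1, -0.0, -0.2]
gripper_width: 0.0857
turn [-0.01  0.24  0.18] shift [ 1.5 21.5 -1.3] yaw -90.26 pos [ 426.9 -377.5   81.5] w 85.7 F [ 0.1 -0.  -0.2] t 45.0
```

```bash
python3 -m handwheel '[{"jaw":0,"x":1.5,"y":10,"z":-1.3,"rx":0,"ry":0.2,"rz":0},{"jaw":0,"x":0,"y":10,"z":0,"rx":0,"ry":0,"rz":0},{"jaw":0,"x":0,"y":1,"z":0,"rx":0,"ry":0,"rz":0},{"jaw":1,"x":0,"y":0,"z":0,"rx":0,"ry":0,"rz":0},{"jaw":1,"x":0,"y":0,"z":0,"rx":0,"ry":0,"rz":0},{"jaw":1,"x":0,"y":0,"z":0,"rx":0,"ry":0,"rz":0},{"jaw":1,"x":0,"y":0,"z":0,"rx":0,"ry":0,"rz":0}]' 60
python3 p.py 425.5 -379 60 -90.5;python3 lugs.py .4655 -.3794 .108
python3 -m handwheel '[{"jaw":1,"x":0,"y":-10,"z":0,"rx":0,"ry":0,"rz":0},{"jaw":1,"x":0,"y":-20,"z":0,"rx":0,"ry":0,"rz":0},{"jaw":1,"x":0,"y":-40,"z":0,"rx":0,"ry":0,"rz":0},{"jaw":1,"x":0,"y":-40,"z":0,"rx":0,"ry":-8,"rz":0},{"jaw":1,"x":0,"y":-30,"z":0,"rx":0,"ry":-8.5,"rz":0},{"jaw":1,"x":0,"y":0,"z":0,"rx":0,"ry":-8.5,"rz":0},{"jaw":1,"x":0,"y":0,"z":0,"rx":0,"ry":-8.5,"rz":0},{"jaw":1,"x":0,"y":0,"z":0,"rx":0,"ry":-8.5,"rz":0},{"jaw":1,"x":0,"y":0,"z":0,"rx":0,"ry":-8.5,"rz":0},{"jaw":1,"x":0,"y":0,"z":0,"rx":0,"ry":-8.5,"rz":0},{"jaw":1,"x":0,"y":0,"z":0,"rx":0,"ry":-8.5,"rz":0},{"jaw":1,"x":0,"y":0,"z":0,"rx":0,"ry":-8.5,"rz":0}]'
python3 p.py 674 13.2 170 -2.5; python3 lugs.py .4255 -.379 .058 scene
```

```text
clock: 45.75
tool_pos: [0.4258, -0.3796, 0.0598]
orientation: [-1.57, -0.004, -1.579]
wrist_force: [0.1, -0.4, -4.1]
gripper_width: 0.0593
turn [-0.07  0.01  0.22] shift [-0.6 -0.2 -0.3] yaw -90.49 pos [ 425.8 -379.6   59.8] w 59.3 F [ 0.1 -0.4 -4.1] t 45.8
lug 465.6 -387.9 [15.9 21.2] z 108.3
lug 465.7 -371.6 [16. 21.] z 108.2
mid [ 465.6 -379.8] gap 16.3 axis 89.73
clock: 47.0
tool_pos: [0.4248, -0.3781, 0.2143]
orientation: [-1.576, -0.005, -0.235]
wrist_force: [0.6, 0.3, -3.9]
gripper_width: 0.0594
turn [  0.32 -10.96   0.24] shift [231.9  44.3 401.8] yaw -13.46 pos [ 424.8 -378.1  214.3] w 59.4 F [ 0.6  0.3 -3.9] t 47.0
lug 476.4 -376.3 [38.  32.3] z 57.7
lug 388.1 -377.9 [20.  31.1] z 58.3
mid [ 432.3 -377.1] gap 88.3 axis 1.0
```

```bash
python3 -m handwheel '[{"jaw":1,"x":0,"y":0,"z":0,"rx":0,"ry":-5.5,"rz":0},{"jaw":1,"x":0,"y":0,"z":0,"rx":0,"ry":-5.4,"rz":0},{"jaw":1,"x":23,"y":0,"z":40,"rx":0,"ry":0,"rz":0},{"jaw":1,"x":23,"y":0,"z":40,"rx":0,"ry":0,"rz":0},{"jaw":1,"x":23,"y":0,"z":40,"rx":0,"ry":0,"rz":0},{"jaw":1,"x":23,"y":0,"z":40,"rx":0,"ry":0,"rz":0},{"jaw":1,"x":23,"y":0,"z":40,"rx":0,"ry":0,"rz":0},{"jaw":1,"x":23,"y":0,"z":40,"rx":0,"ry":0,"rz":0},{"jaw":1,"x":23,"y":0,"z":40,"rx":0,"ry":0,"rz":0},{"jaw":1,"x":23,"y":0,"z":40,"rx":0,"ry":0,"rz":0},{"jaw":1,"x":23,"y":0,"z":35,"rx":0,"ry":0,"rz":0},{"jaw":1,"x":20,"y":0,"z":30,"rx":0,"ry":0,"rz":0}]'
python3 -m handwheel '[{"jaw":1,"x":0,"y":0,"z":0,"rx":0,"ry":0,"rz":0}]'
python3 p.py 674.1 13.2 150 -2.5; python3 lugs.py .674 .0132 .106
```

```text
clock: 48.25
tool_pos: [0.6754, 0.0073, 0.2205]
orientation: [-1.58, -0.009, -0.073]
wrist_force: [-0.2, -1.6, -3.5]
gripper_width: 0.0593
clock: 48.35
tool_pos: [0.677, 0.0109, 0.2201]
orientation: [-1.579, -0.008, -0.073]
wrist_force: [-0.1, -0.5, -4.2]
gripper_width: 0.0595
turn [ 0.47 -1.68  0.47] shift [-3.  70.1  2.2] yaw -4.18 pos [677.   10.9 220.1] w 59.5 F [-0.1 -0.5 -4.2] t 48.4
lug 684.9 61.3 [ 1.9 14.6] z 103.7
lug 669.0 62.2 [ 1.2 15.6] z 103.6
mid [676.9  61.8] gap 16.0 axis 176.84
```

```bash
python3 -m handwheel '[{"jaw":1,"x":-3,"y":10,"z":2,"rx":0.45,"ry":-1.7,"rz":0.4},{"jaw":1,"x":0,"y":14,"z":0,"rx":0,"ry":0,"rz":0},{"jaw":1,"x":0,"y":14,"z":0,"rx":0,"ry":0,"rz":0},{"jaw":1,"x":0,"y":14,"z":0,"rx":0,"ry":0,"rz":0},{"jaw":1,"x":0,"y":14,"z":0,"rx":0,"ry":0,"rz":0},{"jaw":1,"x":0,"y":10,"z":0,"rx":0,"ry":0,"rz":0},{"jaw":1,"x":0,"y":4,"z":0,"rx":0,"ry":0,"rz":0},{"jaw":1,"x":0,"y":0,"z":0,"rx":0,"ry":0,"rz":0}]'
python3 p.py 674.1 13.2 121 -2.5
```

```text
clock: 49.2
tool_pos: [0.6705, 0.0079, 0.132]
orientation: [-1.572, 0.002, -0.05]
wrist_force: [-0.1, 0.8, -3.0]
gripper_width: 0.0594
turn [ 0.05 -0.34 -0.12] shift [ 3.4 11.   5.5] yaw -2.84 pos [670.5   7.9 132. ] w 59.4 F [-0.1  0.8 -3. ] t 49.2
```

```bash
python3 -m handwheel '[{"jaw":1,"x":3.3,"y":4,"z":5.5,"rx":0,"ry":-0.3,"rz":0},{"jaw":1,"x":0,"y":4,"z":0,"rx":0,"ry":0,"rz":0},{"jaw":1,"x":0,"y":2,"z":0,"rx":0,"ry":0,"rz":0},{"jaw":1,"x":0,"y":0,"z":0,"rx":0,"ry":0,"rz":0}]'
python3 p.py 674.1 13.2 107.8 -2.5
```

```text
clock: 49.6
tool_pos: [0.6752, 0.014, 0.1227]
orientation: [-1.572, -0.0, -0.044]
wrist_force: [0.6, 0.2, -3.4]
gripper_width: 0.0592
turn [0.05 0.   0.01] shift [-1.1 14.9 -0.8] yaw -2.5 pos [675.2  14.  122.7] w 59.2 F [ 0.6  0.2 -3.4] t 49.6
```

```bash
python3 -m handwheel '[{"jaw":1,"x":-1,"y":3,"z":-0.8,"rx":0,"ry":0,"rz":0},{"jaw":1,"x":0,"y":3,"z":0,"rx":0,"ry":0,"rz":0},{"jaw":1,"x":0,"y":2,"z":0,"rx":0,"ry":0,"rz":0}]'
python3 p.py 674.1 13.2 107.8 -2.5
python3 -m handwheel '[{"jaw":1,"x":-0.2,"y":3,"z":0,"rx":0,"ry":0,"rz":0},{"jaw":1,"x":0,"y":2,"z":0,"rx":0,"ry":0,"rz":0}]'
python3 p.py 674.1 13.2 107.8 -2.5
```

```text
clock: 49.9
tool_pos: [0.6744, 0.0131, 0.115]
orientation: [-1.572, -0.001, -0.044]
wrist_force: [-0.1, 0.4, -2.6]
gripper_width: 0.0597
turn [0.05 0.   0.08] shift [-0.3  7.2  0.1] yaw -2.5 pos [674.4  13.1 115. ] w 59.7 F [-0.1  0.4 -2.6] t 49.9
clock: 50.1
tool_pos: [0.6741, 0.013, 0.1095]
orientation: [-1.572, -0.001, -0.044]
wrist_force: [-0.8, -0.2, -3.3]
gripper_width: 0.0597
turn [ 0.05 -0.    0.07] shift [0.  1.7 0.2] yaw -2.5 pos [674.1  13.  109.5] w 59.7 F [-0.8 -0.2 -3.3] t 50.1
```

```bash
python3 -m handwheel '[{"jaw":1,"x":0,"y":1.6,"z":0,"rx":0,"ry":0,"rz":0},{"jaw":1,"x":0,"y":0.6,"z":0,"rx":0,"ry":0,"rz":0}]'
python3 p.py 674.1 13.2 107.8 -2.5
python3 -m handwheel '[{"jaw":0,"x":0,"y":0,"z":0,"rx":0,"ry":0,"rz":0},{"jaw":0,"x":0,"y":0,"z":0,"rx":0,"ry":0,"rz":0},{"jaw":0,"x":0,"y":-20,"z":0,"rx":0,"ry":0,"rz":0},{"jaw":0,"x":0,"y":-40,"z":0,"rx":0,"ry":0,"rz":0},{"jaw":0,"x":0,"y":-45,"z":0,"rx":0,"ry":0,"rz":0},{"jaw":0,"x":-30,"y":-30,"z":-35,"rx":0,"ry":0,"rz":0},{"jaw":0,"x":-30,"y":-15,"z":-40,"rx":0,"ry":0,"rz":0},{"jaw":0,"x":-30,"y":0,"z":-40,"rx":0,"ry":0,"rz":0},{"jaw":0,"x":-30,"y":0,"z":-40,"rx":0,"ry":0,"rz":0},{"jaw":0,"x":-30,"y":0,"z":-40,"rx":0,"ry":0,"rz":0},{"jaw":0,"x":-30,"y":0,"z":-40,"rx":0,"ry":0,"rz":0},{"jaw":0,"x":-20,"y":0,"z":-30,"rx":0,"ry":0,"rz":0}]'
python3 -m handwheel '[{"jaw":0,"x":0,"y":0,"z":0,"rx":0,"ry":0,"rz":0}]'
python3 lugs.py .4255 -.379 .058;python3 lugs.py .674 .0132 .156 scene
python3 p.py 425.5 -379 120 -90.5
```

```text
clock: 50.3
tool_pos: [0.6742, 0.013, 0.1076]
orientation: [-1.572, -0.002, -0.044]
wrist_force: [-4.0, -0.6, 7.6]
gripper_width: 0.0595
turn [ 0.05 -0.01  0.11] shift [-0.1 -0.2  0.2] yaw -2.51 pos [674.2  13.  107.6] w 59.5 F [-4.  -0.6  7.6] t 50.3
clock: 51.5
tool_pos: [0.464, -0.2404, 0.2624]
orientation: [-1.575, -0.007, -0.036]
wrist_force: [0.3, -0.4, 0.2]
gripper_width: 0.0854
clock: 51.6
tool_pos: [0.4619, -0.2431, 0.263]
orientation: [-1.576, -0.008, -0.04]
wrist_force: [-0.3, -0.8, 0.4]
gripper_width: 0.0852
lug 385.4 -378.9 [32.7 20.3] z 57.9
lug 465.2 -378.8 [33.4 18.9] z 57.7
mid [ 425.3 -378.9] gap 79.9 axis 0.12
lug 677.1 53.4 [19.7 32.7] z 155.7
lug 673.7 -25.9 [20.6 30.8] z 155.8
mid [675.4  13.8] gap 79.4 axis 87.52
turn [-0.17 88.3   0.55] shift [138.4 142.9 -37. ] yaw -2.2 pos [ 463.7 -241.   262.9] w 85.3 F [ 0.6  0.9 -0.1] t 51.7
```

```bash
python3 -m handwheel '[{"jaw":0,"x":0,"y":12,"z":0,"rx":0,"ry":8.5,"rz":0.5},{"jaw":0,"x":0,"y":12,"z":0,"rx":0,"ry":8.5,"rz":0},{"jaw":0,"x":0,"y":12,"z":0,"rx":0,"ry":8.5,"rz":0},{"jaw":0,"x":0,"y":12,"z":0,"rx":0,"ry":8.5,"rz":0},{"jaw":0,"x":0,"y":12,"z":0,"rx":0,"ry":8.5,"rz":0},{"jaw":0,"x":0,"y":12,"z":0,"rx":0,"ry":8.5,"rz":0},{"jaw":0,"x":0,"y":12,"z":0,"rx":0,"ry":8.5,"rz":0},{"jaw":0,"x":0,"y":12,"z":0,"rx":0,"ry":8.5,"rz":0},{"jaw":0,"x":0,"y":0,"z":0,"rx":0,"ry":8.5,"rz":0},{"jaw":0,"x":0,"y":0,"z":0,"rx":0,"ry":8.5,"rz":0},{"jaw":0,"x":0,"y":0,"z":0,"rx":0,"ry":2,"rz":0}]'
python3 p.py 425.4 -379 100 -90.1
```

```text
clock: 52.8
tool_pos: [0.4733, -0.2291, 0.1625]
orientation: [-1.571, -0.001, -1.578]
wrist_force: [-0.3, 0.2, -0.7]
gripper_width: 0.0858
turn [-0.01 -0.33  0.03] shift [150.   62.5 -47.7] yaw -90.43 pos [ 473.3 -229.1  162.5] w 85.8 F [-0.3  0.2 -0.7] t 52.8
```

```bash
python3 -m handwheel '[{"jaw":0,"x":37,"y":0,"z":-11,"rx":0,"ry":-0.3,"rz":0},{"jaw":0,"x":37,"y":0,"z":-11,"rx":0,"ry":0,"rz":0},{"jaw":0,"x":37,"y":0,"z":-11,"rx":0,"ry":0,"rz":0},{"jaw":0,"x":37,"y":10,"z":-11,"rx":0,"ry":0,"rz":0},{"jaw":0,"x":0,"y":14,"z":0,"rx":0,"ry":0,"rz":0},{"jaw":0,"x":0,"y":14,"z":0,"rx":0,"ry":0,"rz":0},{"jaw":0,"x":0,"y":10,"z":0,"rx":0,"ry":0,"rz":0},{"jaw":0,"x":0,"y":0,"z":0,"rx":0,"ry":0,"rz":0}]'
python3 p.py 425.5 -379 60 -90.1; python3 lugs.py .4255 -.379 .058
```

```text
clock: 53.6
tool_pos: [0.4362, -0.3735, 0.1112]
orientation: [-1.569, 0.001, -1.56]
wrist_force: [-0.4, 0.3, 0.1]
gripper_width: 0.0851
turn [-0.09  0.7  -0.09] shift [  5.5  51.2 -10.7] yaw -89.4 pos [ 436.2 -373.5  111.2] w 85.1 F [-0.4  0.3  0.1] t 53.6
lug 465.6 -378.9 [20.4 31.8] z 57.9
lug 385.9 -379.3 [31.6 20.8] z 58.1
mid [ 425.7 -379.1] gap 79.7 axis 0.2400055
```

```bash
python3 -m handwheel '[{"jaw":0,"x":5.5,"y":8,"z":-10,"rx":0,"ry":0.6,"rz":0},{"jaw":0,"x":0,"y":14,"z":0,"rx":0,"ry":0,"rz":0},{"jaw":0,"x":0,"y":14,"z":0,"rx":0,"ry":0,"rz":0},{"jaw":0,"x":0,"y":14,"z":0,"rx":0,"ry":0,"rz":0},{"jaw":0,"x":0,"y":14,"z":0,"rx":0,"ry":0,"rz":0},{"jaw":0,"x":0,"y":8,"z":0,"rx":0,"ry":0,"rz":0},{"jaw":0,"x":0,"y":0,"z":0,"rx":0,"ry":0,"rz":0}]'
python3 p.py 425.7 -379.1 9.8 -90
```

```text
clock: 54.35
tool_pos: [0.4265, -0.3783, 0.0342]
orientation: [-1.568, 0.0, -1.57]
wrist_force: [0.2, -0.2, 0.4]
gripper_width: 0.0857
turn [-0.16  0.06 -0.03] shift [ 0.8 24.4 -0.8] yaw -89.94 pos [ 426.5 -378.3   34.2] w 85.7 F [ 0.2 -0.2  0.4] t 54.4
```

```bash
python3 -m handwheel '[{"jaw":0,"x":0.8,"y":10,"z":-0.8,"rx":0,"ry":0,"rz":0},{"jaw":0,"x":0,"y":10,"z":0,"rx":0,"ry":0,"rz":0},{"jaw":0,"x":0,"y":3.5,"z":0,"rx":0,"ry":0,"rz":0},{"jaw":1,"x":0,"y":0,"z":0,"rx":0,"ry":0,"rz":0},{"jaw":1,"x":0,"y":0,"z":0,"rx":0,"ry":0,"rz":0},{"jaw":1,"x":0,"y":0,"z":0,"rx":0,"ry":0,"rz":0},{"jaw":1,"x":0,"y":0,"z":0,"rx":0,"ry":0,"rz":0}]' 60
python3 p.py 425.7 -379.1 9.8 -90;python3 lugs.py .4656 -.379 .058
python3 -m handwheel '[{"jaw":1,"x":0,"y":-20,"z":0,"rx":0,"ry":0,"rz":0},{"jaw":1,"x":0,"y":-45,"z":0,"rx":0,"ry":0,"rz":0},{"jaw":1,"x":0,"y":-45,"z":0,"rx":0,"ry":-8,"rz":0},{"jaw":1,"x":0,"y":-45,"z":0,"rx":0,"ry":-8.5,"rz":0},{"jaw":1,"x":0,"y":-45,"z":0,"rx":0,"ry":-8.5,"rz":0},{"jaw":1,"x":0,"y":-30,"z":0,"rx":0,"ry":-8.5,"rz":0},{"jaw":1,"x":0,"y":0,"z":0,"rx":0,"ry":-8.5,"rz":0},{"jaw":1,"x":0,"y":0,"z":0,"rx":0,"ry":-8.5,"rz":0},{"jaw":1,"x":0,"y":0,"z":0,"rx":0,"ry":-8.5,"rz":0},{"jaw":1,"x":0,"y":0,"z":0,"rx":0,"ry":-8.5,"rz":0},{"jaw":1,"x":0,"y":0,"z":0,"rx":0,"ry":-8.5,"rz":0},{"jaw":1,"x":0,"y":0,"z":0,"rx":0,"ry":-3,"rz":0}]'
python3 p.py 674.2 13.2 230 -2.5
```

```text
clock: 55.05
tool_pos: [0.4262, -0.3795, 0.0096]
orientation: [-1.567, -0.0, -1.57]
wrist_force: [0.7, -0.7, -3.4]
gripper_width: 0.0591
turn [-0.2   0.06  0.01] shift [-0.4 -0.2 -0.5] yaw -89.94 pos [ 426.2 -379.5    9.6] w 59.1 F [ 0.7 -0.7 -3.4] t 55.0
lug 465.7 -387.6 [20.7 15.9] z 58.2
lug 465.8 -371.3 [16.  21.1] z 58.3
mid [ 465.7 -379.4] gap 16.3 axis 89.89
clock: 56.3
tool_pos: [0.4239, -0.378, 0.2486]
orientation: [-1.569, -0.001, -0.167]
wrist_force: [-0.3, 0.5, -3.6]
gripper_width: 0.0593
turn [-0.1  -7.08  0.08] shift [233.   18.6 401.7] yaw -9.58 pos [ 423.9 -378.   248.6] w 59.3 F [-0.3  0.5 -3.6] t 56.3
```

```bash
python3 -m handwheel '[{"jaw":1,"x":0,"y":0,"z":0,"rx":0,"ry":-7,"rz":0},{"jaw":1,"x":22,"y":0,"z":39,"rx":0,"ry":0,"rz":0},{"jaw":1,"x":22,"y":0,"z":39,"rx":0,"ry":0,"rz":0},{"jaw":1,"x":22,"y":0,"z":39,"rx":0,"ry":0,"rz":0},{"jaw":1,"x":22,"y":0,"z":39,"rx":0,"ry":0,"rz":0},{"jaw":1,"x":22,"y":0,"z":39,"rx":0,"ry":0,"rz":0},{"jaw":1,"x":22,"y":0,"z":39,"rx":0,"ry":0,"rz":0},{"jaw":1,"x":22,"y":0,"z":39,"rx":0,"ry":0,"rz":0},{"jaw":1,"x":22,"y":0,"z":39,"rx":0,"ry":0,"rz":0},{"jaw":1,"x":22,"y":0,"z":38,"rx":0,"ry":0,"rz":0},{"jaw":1,"x":20,"y":0,"z":30,"rx":0,"ry":0,"rz":0},{"jaw":1,"x":0,"y":0,"z":0,"rx":0,"ry":0,"rz":0}]'
python3 p.py 674.2 13.2 180 -2.5
```

```text
clock: 57.5
tool_pos: [0.662, 0.0088, 0.2468]
orientation: [-1.569, 0.001, -0.038]
wrist_force: [0.2, -0.8, -4.2]
gripper_width: 0.0591
turn [-0.1   0.3  -0.05] shift [12.  66.8  4.9] yaw -2.2 pos [662.    8.8 246.8] w 59.1 F [ 0.2 -0.8 -4.2] t 57.5
```

```bash
python3 -m handwheel '[{"jaw":1,"x":6,"y":0,"z":2.5,"rx":0,"ry":0.3,"rz":0},{"jaw":1,"x":6,"y":5,"z":2.5,"rx":0,"ry":0,"rz":0},{"jaw":1,"x":0,"y":14,"z":0,"rx":0,"ry":0,"rz":0},{"jaw":1,"x":0,"y":14,"z":0,"rx":0,"ry":0,"rz":0},{"jaw":1,"x":0,"y":14,"z":0,"rx":0,"ry":0,"rz":0},{"jaw":1,"x":0,"y":7,"z":0,"rx":0,"ry":0,"rz":0},{"jaw":1,"x":0,"y":0,"z":0,"rx":0,"ry":0,"rz":0},{"jaw":1,"x":0,"y":0,"z":0,"rx":0,"ry":0,"rz":0}]'
python3 p.py 674.2 13.4 172 -2.5
```

```text
clock: 58.3
tool_pos: [0.6732, 0.0109, 0.1856]
orientation: [-1.57, 0.004, -0.047]
wrist_force: [0.5, -0.1, -2.1]
gripper_width: 0.0595
turn [-0.06 -0.19 -0.26] shift [ 0.9 13.6  2.6] yaw -2.69 pos [673.2  10.9 185.6] w 59.5 F [ 0.5 -0.1 -2.1] t 58.3
```

```bash
python3 -m handwheel '[{"jaw":1,"x":0.9,"y":5,"z":2.6,"rx":0,"ry":-0.2,"rz":-0.2},{"jaw":1,"x":0,"y":5,"z":0,"rx":0,"ry":0,"rz":0},{"jaw":1,"x":0,"y":3,"z":0,"rx":0,"ry":0,"rz":0},{"jaw":1,"x":0,"y":0,"z":0,"rx":0,"ry":0,"rz":0}]'
python3 p.py 674.2 13.5 157.6 -2.5
```

```text
clock: 58.7
tool_pos: [0.6747, 0.0137, 0.173]
orientation: [-1.57, -0.002, -0.043]
wrist_force: [-0.5, 0.4, -3.6]
gripper_width: 0.0595
turn [-0.07  0.04  0.09] shift [-0.5 15.4 -0.2] yaw -2.46 pos [674.7  13.7 173. ] w 59.5 F [-0.5  0.4 -3.6] t 58.7
```

```bash
python3 -m handwheel '[{"jaw":1,"x":-0.5,"y":3,"z":-0.2,"rx":0,"ry":0,"rz":0.1},{"jaw":1,"x":0,"y":3,"z":0,"rx":0,"ry":0,"rz":0},{"jaw":1,"x":0,"y":2,"z":0,"rx":0,"ry":0,"rz":0}]'
python3 p.py 674.2 13.5 157.6 -2.5
python3 -m handwheel '[{"jaw":1,"x":0,"y":3,"z":0,"rx":0,"ry":0,"rz":0},{"jaw":1,"x":0,"y":2,"z":0,"rx":0,"ry":0,"rz":0}]'
python3 p.py 674.2 13.5 157.6 -2.5
```

```text
clock: 59.0
tool_pos: [0.6744, 0.0136, 0.165]
orientation: [-1.57, -0.001, -0.043]
wrist_force: [-0.1, -0.0, -4.0]
gripper_width: 0.0597
turn [-0.07  0.04  0.03] shift [-0.2  7.4 -0.1] yaw -2.46 pos [674.4  13.6 165. ] w 59.7 F [-0.1 -0.  -4. ] t 59.0
clock: 59.2
tool_pos: [0.6744, 0.0136, 0.1596]
orientation: [-1.57, -0.001, -0.043]
wrist_force: [0.5, 0.3, -3.0]
gripper_width: 0.0593
turn [-0.07  0.04  0.03] shift [-0.2  2.  -0.1] yaw -2.46 pos [674.4  13.6 159.6] w 59.3 F [ 0.5  0.3 -3. ] t 59.2
```

Seat, release, back straight up and away, then check.

```bash
python3 -m handwheel '[{"jaw":1,"x":0,"y":1.8,"z":0,"rx":0,"ry":0,"rz":0},{"jaw":1,"x":0,"y":0.7,"z":0,"rx":0,"ry":0,"rz":0}]'
python3 p.py 674.2 13.5 157.6 -2.5
python3 -m handwheel '[{"jaw":0,"x":0,"y":0,"z":0,"rx":0,"ry":0,"rz":0},{"jaw":0,"x":0,"y":0,"z":0,"rx":0,"ry":0,"rz":0},{"jaw":0,"x":0,"y":-20,"z":0,"rx":0,"ry":0,"rz":0},{"jaw":0,"x":0,"y":-40,"z":0,"rx":0,"ry":0,"rz":0},{"jaw":0,"x":0,"y":-45,"z":0,"rx":0,"ry":0,"rz":0},{"jaw":0,"x":-10,"y":-10,"z":-40,"rx":0,"ry":0,"rz":0},{"jaw":0,"x":-10,"y":0,"z":-40,"rx":0,"ry":0,"rz":0},{"jaw":0,"x":-10,"y":0,"z":-40,"rx":0,"ry":0,"rz":0},{"jaw":0,"x":-10,"y":0,"z":-40,"rx":0,"ry":0,"rz":0},{"jaw":0,"x":-10,"y":0,"z":-20,"rx":0,"ry":0,"rz":0},{"jaw":0,"x":0,"y":0,"z":0,"rx":0,"ry":0,"rz":0}]'
python3 bars.py end; for z in .206; do python3 lugs.py .6745 .0132 $z; python3 lugs.py .6745 .0132 $z scene; done
python3 - <<'E'
import cv2,numpy as np
a=cv2.imread("pics/sc_end.png"); b=cv2.imread("pics/wr_end.png")
cv2.imwrite("pics/end.png",np.vstack([cv2.resize(a[120:320],(800,250)),cv2.resize(b,(480,300),interpolation=cv2.INTER_AREA)[:, :] if 0 else cv2.copyMakeBorder(cv2.resize(b,(480,300)),0,0,0,320,0)]))
E
```

```text
clock: 59.4
tool_pos: [0.6745, 0.0135, 0.1575]
orientation: [-1.57, -0.001, -0.043]
wrist_force: [-3.5, -0.7, 8.5]
gripper_width: 0.0597
turn [-0.07  0.04  0.06] shift [-0.3 -0.1 -0. ] yaw -2.46 pos [674.5  13.5 157.5] w 59.7 F [-3.5 -0.7  8.5] t 59.4
clock: 60.5
tool_pos: [0.6153, -0.1698, 0.2795]
orientation: [-1.571, -0.006, -0.04]
wrist_force: [-0.0, 1.4, -0.3]
gripper_width: 0.0853
fixed seat 1 (0.4294, 0.0232) [429.  20.] len 158.3 yaw 87.65 z 46.3 602
fixed seat 2 (0.4954, 0.0204) [495.1  14.8] len 155.6 yaw 87.18 z 46.6 295
fixed seat 3 (0.5613, 0.0175) [561.3  11.4] len 155.4 yaw 87.0 z 46.6 266
wrist seat 1 (0.4294, 0.0232) [427.7 -10.1] len 87.6 yaw 87.54 z 45.5 2393
wrist seat 2 (0.4954, 0.0204) [493.7 -12.9] len 87.5 yaw 87.56 z 45.4 2279
wrist seat 3 (0.5613, 0.0175) [559.6 -15.9] len 88.7 yaw 87.53 z 45.4 2300
lug 664.4 -28.0 [18.6 15.5] z 206.0
lug 680.6 -28.6 [18.5 16.7] z 206.2
mid [672.5 -28.3] gap 16.2 axis 178.02
lug 674.1 -26.2 [19.6 32.3] z 206.3
lug 677.3 53.9 [20.4 31.6] z 206.7
mid [675.7  13.8] gap 80.1 axis 87.68
```

View pics/end.png

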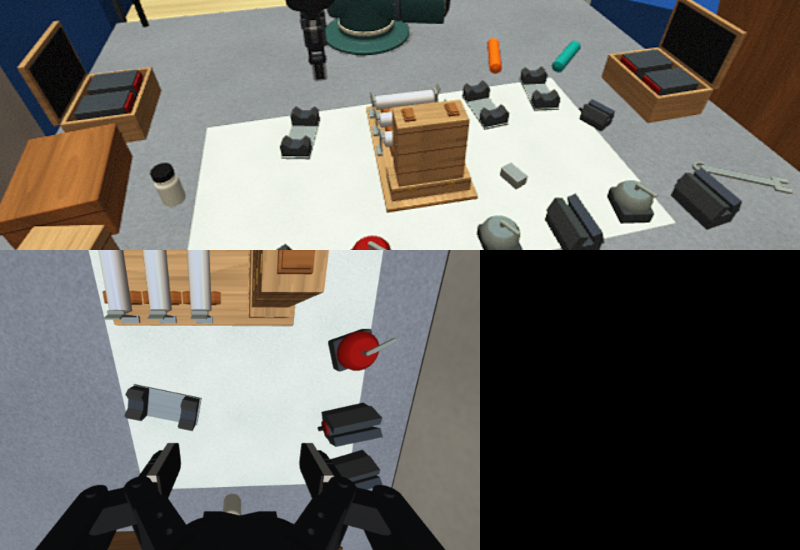

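```bash
python3 -c "
from station import arm
s=arm.read_state(); print(s['clock'],s['wrist_force']); print(arm.close_job())"
```

```text
60.75 [0.44265907 0.5056473  0.62217618]
the job is handed in; nothing more can be done
None
```

The kit is packed and the job was handed in at 60.8 s of the 210 s allowed. `close_job` reports no verdict, so what follows rests on my own last checks.

**Bars:** Three bars were present. I pressed them into clip places 1, 2 and 3 in small steps. In the final wrist view their centres are 45.4–45.5 mm high and aligned with the caddy's y axis to about 0.1° by the wrist view, and within 0.5° by the fixed cameras.

**Cases:** The long flat case is lowest on the pad, with case1, case3 and case2 above it. The lug heights after each placing were 56, 106, 156 and 206 mm, so each one is flush. The top case is about 2 mm or less from the pad centre. The flat case had been knocked about 30 mm aside before I picked it up, so I re-measured its position first.

**Other equipment:** The oil jar, steel stub and small V-block look undisturbed in the last picture, but I did not measure them. The arm is clear of everything.

**Checks that disagreed or fell short:**
- **Bar position along its length:** this was measured only roughly because the clips mix into the points. The fixed cameras put the bars 3–6 mm off seat centre in the last view. An earlier wrist view put places 2 and 3 within 1 mm. Bar 1 was never seen clearly: its readings ranged from 3 mm to one side to 5 mm to the other.
- **Force on the first bar:** the wrist force briefly reached about 82 N as it bottomed out, below the 120 N limit. The other two seated gently.
- **First grip of bar 1:** the fingers closed too high, so I opened them and gripped it again before lifting.

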